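# Push the filled jars into their stops

### The job

Push the wide jar along the bench into the wide U-shaped steel stop and the narrow jar into the narrow one, in either order, each fully home against the back wall. Only push them: they must stay standing on the bench, neither lifted nor tipped. Leave the bottles, cup, lid, can and tools where they are.

Things in the scene. Friction and masses are not known exactly. Their poses are not given: they have to be found in the camera images.
- jar_wide: the wide closed jar: round, upright, blue with a white lid, 92 mm in diameter up to 50 mm above the bench (lid slightly less), 70 mm tall, 0.25 to 0.5 kg. Origin: centre of its underside; z up. Slides on the bench (friction 0.5 to 0.7) and stays where it is left; push it low, below about 35 mm, so that it does not tip.
- jar_narrow: the narrow closed jar: round, upright, blue with a white lid, 62 mm in diameter up to 50 mm above the bench (lid slightly less), 70 mm tall, 0.11 to 0.23 kg. Origin: centre of its underside; z up. Slides on the bench (friction 0.5 to 0.7) and stays where it is left; push it low, below about 35 mm, so that it does not tip.
- stop_wide: the wide U-shaped dark steel stop, fixed, 36 mm high, open above and in front. Origin: bench level, middle of the back wall's inner face. x: from mouth to back wall (away from robot, +-0.2 rad). Side walls 100 mm apart inside, 10 thick, x = -46 to 0; then lips flare to 122 mm at x = -61. Jar fully home: centre at x = -46, y = 0. Feet behind reach x = +41.
- stop_narrow: the narrow U-shaped dark steel stop, fixed, 36 mm high, open above and in front. Origin: bench level, middle of the back wall's inner face. x: from mouth to back wall (away from robot, +-0.2 rad). Side walls 70 mm apart inside, 10 thick, x = -31 to 0; then lips flare to 92 mm at x = -46. Jar fully home: centre at x = -31, y = 0. Feet behind reach x = +41.
- square_bottle: bystander, to be left alone: white square-section bottle, 44 x 44 x 85 mm; origin at the centre of its underside.
- round_bottle: bystander, to be left alone: round blue bottle with a thin neck and white cap, 48 diameter, height 85 mm; origin at the centre of its underside.
- sample_cup: bystander, to be left alone: small open steel cup, 52 diameter, height 55 mm; origin at the centre of its underside.
- loose_lid: bystander, to be left alone: white jar lid lying flat on its own, 68 diameter, height 14 mm; origin at the centre of its underside.
- wrench: bystander, to be left alone: steel wrench lying flat.
- spray_can: bystander, to be left alone: aluminium can with grey cap, 52 diameter, height 85 mm; origin at the centre of its underside.
- spatula: bystander, to be left alone: spatula lying flat.
Things that resemble listed ones, but are neither listed nor needed, are in the scene too. Leave any purple, red or yellow look-alike of the jar_narrow alone.

How it is judged:
By the outcome, as a careful person would: the job done as asked, in the order asked, and still so for the second after the job is handed in, with the robot touching nothing.
It also fails if it takes over 72 s, if anything falls off the work surface, if the arm or the gripper's body presses on something with over 40 N, if the wrist force passes 120 N, or if a joint passes its speed limit or range.

### The arm

A 6-joint arm with a two-finger parallel gripper is mounted at the origin on the work surface. World frame = base frame: x ahead of the robot, y to its left, z up, the work surface at z = 0. Lengths are in m, angles in degrees, forces in N, time in s.
With the tool pointing down it reaches from about 0.35 to 0.875 m from the base axis. Payload 4.2 kg.
Tool frame: the origin (TCP) lies midway between the tips of the shut fingers; the grasp point (between the pads) lies r.grasp_offset behind it (r.grasp_offset is the distance from the TCP to the grasp point, in m); z points along the fingers, y is the direction in which the jaws open and shut (so a half turn about z gives the same grasp; the last joint's range is limited). The gripper opens to 87 mm and grips with 3 to 60 N. Pads are 19 mm wide; open, the fingers measure 117 mm over their backs; the gripper's body (75 mm by 190 mm) begins 51 mm behind the grasp point.
Start: joints at [-60.928, 22.042, 0.453, 0, -68.411, -14.817], TCP at [0.154, -0.606, 0.223] pointing down, gripper open.
Joint ranges: [-179.83, 179.83], [-69.29, 118.12], [-61.27, 80.66], [-181.25, 117.63], [-171.15, -9.14], [-177.46, 177.46]. Speed limits (degrees/s): [159.86, 159.86, 180, 180, 180, 180].

### API

Orientations are given as a 3x3 rotation matrix whose columns are the frame's x, y, z axes.
In Python, from station import sense, optics, r gives the robot as it stands. The module is installed in compiled form; this text tells all that it offers.
- The arm moves only by the tool servo_tool, never from a script. Its argument "deltas" is a list of rows, each an object with "slide": the shift along the tool's x, y, z in units of 25 mm (1.0 is 25 mm), a list of three; "spin": the turn about the tool's z in units of 8 degrees (1.0 is 8 degrees). A call has 1 to 10 rows; each row shifts and turns the pose as measured when the row begins, along the tool's axes as they then stand; what a row does not reach is not made up. A row lasts 1/10 s, in which the tool goes at most 50 mm and 8.59 degrees, less where a joint would pass 70% of its speed; a pose out of reach is approached as far as the arm can. A call is refused whole if a number of a shift passes 1 or a number of a turn 1, either way. A call with a gripper value outside its range is refused whole. "gripper" is the closure in counts, from 0 (fully open) to 255 (shut), set as the call begins (left out, the last holds). The fingers move at their own pace and stop on an object; the grip force is fixed at half the most. Time passes only in rows, so rows that do not move let the fingers close. It gives the time, the measured TCP pose, the force and the opening at its end, in the units of the state.
- sense(): the state, without advancing time (a new reading comes with each control period).
- optics.capture(name): name is "side" or "top" or "wrist"; returns a dict with "frame" (384x512x3 uint8, red, green, blue), "camera_matrix" (3x3 intrinsics, pixels), "eye" and "rotation" of the camera in the world. Camera axes: x right, y down, z forward; pixel columns grow to the right and rows downward; lengths in m; the calibration is good to about 2 mm. A picture is of the moment at which its call begins. There is no depth.
- r.finish_job(): hands the job in, once; it reports no verdict.
The state is a dict: "time_s": time; "joints": joint angles; "joint_velocities": joint speeds; "effort": joint torques, N m; "tcp_pos": TCP position; "ee_rot": TCP orientation; "wrist_force": force on the tool from outside, world axes, zero at the start; "moment": the same for the moment, N m; "gripper_width": opening from 0.0 (shut) to 1.0 (fully open).
Only numpy, scipy, OpenCV 4.12 (cv2) and the standard library are available. Lean on these libraries where they do the work, as an engineer would, in place of code of your own. Each camera call takes 0.05 s, during which the arm holds its last target.

## Working session

There is one attempt and no reset: what is moved stays moved. The work goes in short steps, Python scripts to look and compute and a tool call to move; the robot and the scene stay as the last step left them, time stands still between calls to the robot, and variables do not carry over. Pictures are saved under pics/ and viewed, and the job is handed in when it is done.

Besides the shell and the picture viewer there is one more tool, called after "Call:" as name(argument=value, ...) on one line, values as JSON. servo_tool: Moves the arm, as the interface text tells. Its arguments: {"type":"object","properties":{"deltas":{"type":"array"},"gripper":{"type":"number"}},"required":["deltas"]}

```bash
mkdir -p pics; cat > h.py <<'E'
from station import sense, optics, r
import numpy as np, cv2, pickle
def cap(n,tag):
    d=optics.capture(n); cv2.imwrite(f'pics/{tag}.png',cv2.cvtColor(d['frame'],cv2.COLOR_RGB2BGR)); pickle.dump(d,open(f'pics/{tag}.pkl','wb')); return d
def load(tag): return pickle.load(open(f'pics/{tag}.pkl','rb'))
def ray(d,u,v,z):
    K=np.array(d['camera_matrix']);R=np.array(d['rotation']);e=np.array(d['eye'])
    w=R@np.linalg.solve(K,[u,v,1.]); return e+w*(z-e[2])/w[2]
def proj(d,P):
    K=np.array(d['camera_matrix']);R=np.array(d['rotation']);e=np.array(d['eye'])
    c=(np.atleast_2d(P)-e)@R; q=c@K.T; return q[:,:2]/q[:,2:]
E
python3 - <<'E'
from h import *
s=sense(); print(s['time_s'],s['tcp_pos'],np.round(s['ee_rot'],3).tolist(),s['wrist_force'],r.grasp_offset)
for n in('top','side','wrist'):
    d=cap(n,n+'0'); print(n,np.round(d['eye'],3),np.round(d['rotation'],3).tolist(),np.round(d['camera_matrix'],1).tolist())
E
```

```text
0.0 [ 0.15376538 -0.60516313  0.22145871] [[-0.969, -0.246, -0.001], [-0.246, 0.969, 0.002], [0.0, 0.002, -1.0]] [ 0.80521547 -0.59717228  0.00910672] 0.0187
top [ 0.33  -0.002  1.196] [[0.016, -0.983, 0.183], [-1.0, -0.014, 0.012], [-0.01, -0.183, -0.983]] [[385.4, 0.0, 245.4], [0.0, 385.4, 192.0], [0.0, 0.0, 1.0]]
side [0.396 0.996 1.191] [[-0.986, -0.126, 0.112], [-0.168, 0.743, -0.648], [-0.002, -0.657, -0.754]] [[390.1, 0.0, 255.4], [0.0, 390.1, 188.5], [0.0, 0.0, 1.0]]
wrist [ 0.072 -0.625  0.383] [[-0.246, 0.924, 0.293], [0.969, 0.234, 0.075], [0.001, 0.303, -0.953]] [[291.7, 0.0, 257.4], [0.0, 291.7, 192.8], [0.0, 0.0, 1.0]]
```

View pics/top0.png

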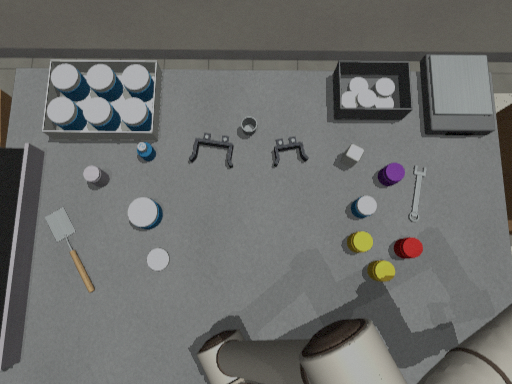

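View pics/side0.png

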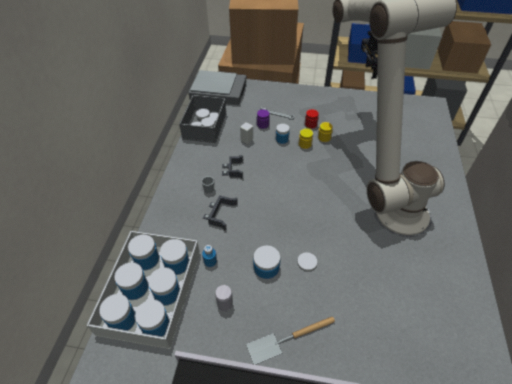

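The top view shows the wide jar near (144,213), the narrow jar near (364,206), the wide stop near (212,150) and the narrow stop near (290,152). I'll zoom in on each to measure it.

```bash
python3 - <<'E'
from h import *
im=cv2.imread('pics/top0.png')
a=cv2.resize(im[120:240,115:245],None,fx=6,fy=6,interpolation=cv2.INTER_CUBIC)[:600]
b=im[120:220,260:390]
cv2.imwrite('pics/a0.png',cv2.resize(im[125:235,120:245],None,fx=5,fy=5,interpolation=cv2.INTER_CUBIC))
cv2.imwrite('pics/b0.png',cv2.resize(b,None,fx=6,fy=6,interpolation=cv2.INTER_CUBIC))
d=load('top0')
for n,u,v,z in [('wide lid',144,212.5,.07),('narrow lid',365,205.5,.07),('sq',354,153,.085),('purple',392,173,.07),('yel',361,241,.07),('rb',146,151,.04),('cup',249,125,.055),('lid',158,259,.014),('yel2',383,270,.07)]: print(n,np.round(ray(d,u,v,z),4))
E
```

```text
wide lid [0.4736 0.3108 0.07  ]
narrow lid [ 0.5037 -0.3398  0.07  ]
sq [ 0.659  -0.3091  0.085 ]
purple [ 0.603  -0.4243  0.07  ]
yel [ 0.3996 -0.324   0.07  ]
rb [0.6706 0.3252 0.04  ]
cup [0.7541 0.005  0.055 ]
lid [0.3397 0.2748 0.014 ]
yel2 [ 0.3183 -0.3834  0.07  ]
```

View pics/a0.png

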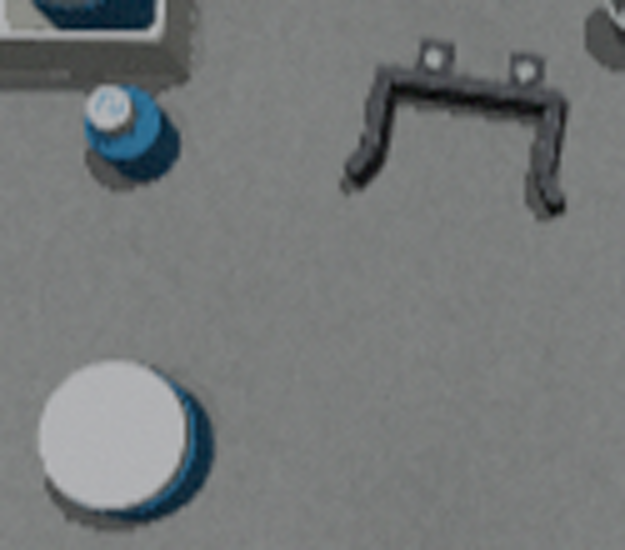

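View pics/b0.png

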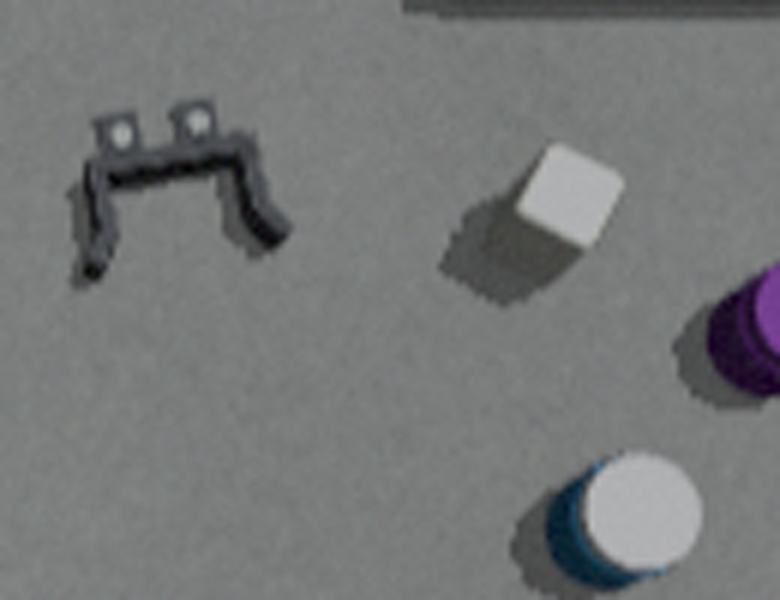

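```bash
cat > fit.py <<'E'
from h import *
from scipy.optimize import minimize
def quads(W,D):
    h=W/2; o=h+.010; f=W/2+.011; L=D+.015
    q=[[(0,-o),(.01,-o),(.01,o),(0,o)]]
    for s in(1,-1):
        q.append([(-D,s*h),(.01,s*h),(.01,s*o),(-D,s*o)])
        q.append([(-D,s*h),(-D,s*o),(-L,s*(f+.010)),(-L,s*f)])
    return q
def mask(d,p,W,D,S=4,shape=(384,512)):
    c,s=np.cos(p[2]),np.sin(p[2]); m=np.zeros((shape[0]*S,shape[1]*S),np.uint8)
    for q in quads(W,D):
        P=[]
        for x,y in q:
            for z in(0,.036): P.append((p[0]+c*x-s*y,p[1]+s*x+c*y,z))
        uv=cv2.convexHull((((proj(d,P)+.5)*S)).astype(np.float32))
        cv2.fillConvexPoly(m,np.round(uv).astype(np.int32),255)
    return cv2.resize(m,None,fx=1/S,fy=1/S,interpolation=cv2.INTER_AREA)/255.
def region(d,p,W,D):
    c,s=np.cos(p[2]),np.sin(p[2]); m=np.zeros((384,512),np.uint8)
    P=[(p[0]+c*x-s*y,p[1]+s*x+c*y,.02) for x,y in[(-D-.04,-W/2-.045),(.012,-W/2-.045),(.012,W/2+.045),(-D-.04,W/2+.045)]]
    cv2.fillConvexPoly(m,np.round(proj(d,P)).astype(np.int32),1); return m
if __name__=='__main__':
    for n,W,D,p0 in[('wide',.1,.046,(.67,.125,-.18)),('narrow',.07,.031,(.675,-.11,.18))]:
        res={}
        for cams in(['top0'],['side0'],['top0','side0']):
            ds=[load(t) for t in cams]
            gs=[np.clip((105-d['frame'].mean(2))/35,0,1) for d in ds]
            def cost(p): return sum(((np.abs(mask(d,p,W,D)-g))*region(d,p0,W,D)).sum() for d,g in zip(ds,gs))
            best=None
            for dx in(-.012,0,.012):
              for dy in(-.01,0,.01):
                a=minimize(cost,np.array(p0)+[dx,dy,0],method='Nelder-Mead',options=dict(initial_simplex=np.array(p0)+[dx,dy,0]+np.array([[0,0,0],[.008,0,0],[0,.008,0],[0,0,.1]]),xatol=1e-4,fatol=.1))
                if best is None or a.fun<best.fun: best=a
            print(n,cams,np.round(best.x,4),best.fun)
            for t,d in zip(cams,ds):
                if len(cams)==2:
                    m=(mask(d,best.x,W,D)*255).astype(np.uint8)
                    im=cv2.cvtColor(d['frame'],cv2.COLOR_RGB2BGR); x0,y0=proj(d,[best.x[0],best.x[1],0])[0].astype(int)-[30,30]
                    k=6; cr=cv2.resize(im[y0:y0+60,x0:x0+60],None,fx=k,fy=k); mm=cv2.resize(m[y0:y0+60,x0:x0+60],None,fx=k,fy=k)
                    cs,_=cv2.findContours((mm>127).astype(np.uint8),0,2); cv2.drawContours(cr,cs,-1,(0,255,0),1); cv2.imwrite(f'pics/fit_{n}_{t}.png',cr)
    ims=[np.hstack([cv2.imread(f'pics/fit_{n}_{t}.png') for t in('top0','side0')]) for n in('wide','narrow')]
    cv2.imwrite('pics/fit.png',cv2.resize(np.vstack(ims),(600,600)))
    # jars: blob fit of lid + base in both views
    for t in('top0','side0'):
        d=load(t); f=d['frame'].astype(int)
        for n,P,rr,in[('wide',(.474,.311,.07),.043),('narrow',(.504,-.34,.07),.029)]:
            c=proj(d,P)[0]; m=((f.min(2)>150)).astype(np.uint8)
            nl,lab,st,ce=cv2.connectedComponentsWithStats(m); i=1+np.argmin(np.linalg.norm(ce[1:]-c,axis=1))
            print(t,n,ce[i],st[i],np.round(ray(d,*ce[i],.07),4))
E
python3 fit.py
```

```text
wide ['top0'] [ 0.6978  0.1179 -0.1525] 51.91540616246498
wide ['side0'] [ 0.7     0.1247 -0.1194] 15.112044817927172
wide ['top0', 'side0'] [ 0.6996  0.1204 -0.1289] 104.80840336134455
narrow ['top0'] [ 0.6902 -0.1138  0.1996] 63.818487394957984
narrow ['side0'] [ 0.6904 -0.1127  0.1855] 12.365826330532215
narrow ['top0', 'side0'] [ 0.6902 -0.113   0.1971] 80.7372549019608
top0 wide [141.82602118 211.37065053] [128 197  29  29 661] [0.4768 0.3175 0.07  ]
top0 narrow [366.90909091 204.70545455] [358 196  19  18 275] [ 0.5061 -0.3455  0.07  ]
side0 wide [266.37739872 256.17484009] [254 245  26  23 469] [0.4773 0.32   0.07  ]
side0 narrow [282.44705882 127.31764706] [277 124  12   8  85] [ 0.5059 -0.3404  0.07  ]
```

View pics/fit.png

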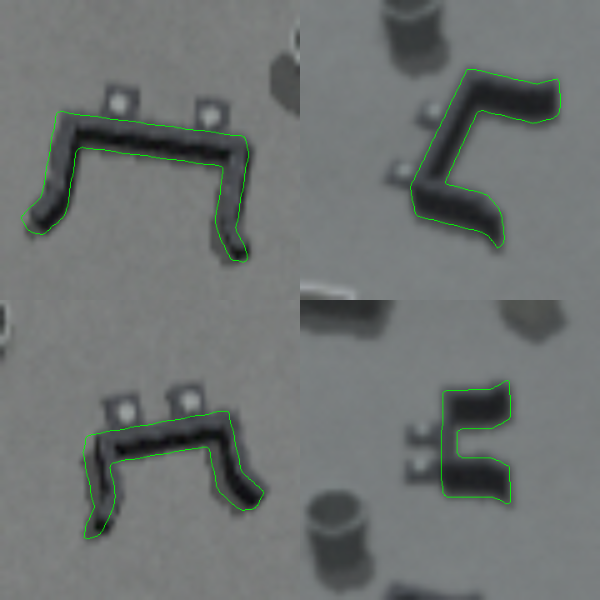

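The fits agree between cameras to a few mm:

| Object | Position | Yaw |
|---|---|---|
| Wide stop | (0.699, 0.120) | -7.7° |
| Narrow stop | (0.690, -0.113) | +11° |
| Wide jar | (0.477, 0.318) | – |
| Narrow jar | (0.506, -0.344) | – |

I'll use two fingertips as a cradle. Each jar gets pushed onto its stop's axis first, then along that axis. Narrow jar first, pushing with tool -x.

Call:
servo_tool(deltas=[{"slide":[0,0,0],"spin":-1},{"slide":[0,0,0],"spin":-1},{"slide":[0,0,0],"spin":-1},{"slide":[0,0,0],"spin":-1},{"slide":[0,0,0],"spin":-1},{"slide":[0,0,0],"spin":-1},{"slide":[0,0,0],"spin":-0.9},{"slide":[0,0,0],"spin":0}], gripper=138)

```text
time_s: 0.95
tcp_pos: [0.1532, -0.6033, 0.2177]
ee_rot: [[-0.315, -0.949, -0.003], [-0.949, 0.315, 0.009], [-0.008, 0.006, -1.0]]
wrist_force: [0.2, -0.6, -0.5]
gripper_width: 0.469
```

```bash
cat > go.py <<'E'
import sys
from h import *
# go.py sign x y z [yawdeg of push dir]
def go(sg,x,y,z,yaw=None):
    s=sense(); R=np.array(s['ee_rot']); p=np.array(s['tcp_pos'])
    u=R.T@(np.array([x,y,z])-p)/.025
    cy=np.degrees(np.arctan2(sg*R[1,0],sg*R[0,0]))
    print('t',round(s['time_s'],2),'tcp',np.round(p,4),'pushyaw',round(cy,2),'F',np.round(s['wrist_force'],1),'w',round(s['gripper_width'],3),'j',np.round(s['joints'],0))
    print('units',np.round(u,2), '' if yaw is None else 'spin %.2f'%(-(yaw-cy)/8))
if __name__=='__main__': go(*map(float,sys.argv[1:]))
E
python3 go.py -1 .475 -.42 .1 68.5; python3 - <<'E'
import numpy as np
for j,s,a,d,R,g in[((.506,-.344),(.690,-.113),11.2,.105,.031,.020),((.477,.318),(.699,.120),-7.7,.128,.046,.03)]:
    j=np.array(j);s=np.array(s);u=np.array([np.cos(np.radians(a)),np.sin(np.radians(a))]);pre=s-u*d;v=pre-j;L=np.linalg.norm(v)
    off=np.sqrt(R*R-g*g)+.0095
    print('pre',pre,'dir',np.degrees(np.arctan2(v[1],v[0])),'L',L,'tcp start contact',j-v/L*off,'end',pre-v/L*off,'stage2 contact',pre-u*off,'home tcp',s-u*(R+off))
E
```

```text
t 0.95 tcp [ 0.1532 -0.6033  0.2177] pushyaw 71.64 F [ 0.2 -0.6 -0.5] w 0.469 j [-61.  22.   0.  -0. -68.  43.]
units [-10.97  -9.93   4.74] spin 0.39
pre [ 0.58699971 -0.13339461] dir 68.96304960815448 L 0.2256448191730233 tcp start contact [ 0.49408742 -0.3749736 ] end [ 0.57508713 -0.16436821] stage2 contact [ 0.55444628 -0.13984036] home tcp [ 0.62703696 -0.12546702]
pre [0.57215415 0.13715023] dir -62.248887284021684 L 0.20435496330484373 tcp start contact [0.45633937 0.35726755] end [0.55149352 0.17641779] stage2 contact [0.52818305 0.14309536] home tcp [0.60944367 0.13210849]
```

Call:
servo_tool(deltas=[{"slide":[-1,-0.95,0],"spin":0.39},{"slide":[-1,-0.95,0]},{"slide":[-1,-0.95,0]},{"slide":[-1,-0.95,0]},{"slide":[-1,-0.95,0.4]},{"slide":[-1,-0.95,0.6]},{"slide":[-1,-0.95,0.7]},{"slide":[-1,-0.95,0.8]},{"slide":[-1,-0.95,0.8]},{"slide":[-1,-0.95,0.5]}])

```text
invalid input
```

```bash
python3 go.py -1 .480 -.412 .1 69
```

```text
t 0.95 tcp [ 0.1532 -0.6033  0.2177] pushyaw 71.64 F [ 0.2 -0.6 -0.5] w 0.469 j [-61.  22.   0.  -0. -68.  43.]
units [-11.34 -10.02   4.74] spin 0.33
```

Each row needs a spin value.

Call:
servo_tool(deltas=[{"slide":[-1,-0.9,0],"spin":0.33},{"slide":[-1,-0.9,0],"spin":0},{"slide":[-1,-0.9,0],"spin":0},{"slide":[-1,-0.9,0],"spin":0},{"slide":[-1,-0.9,0.4],"spin":0},{"slide":[-1,-0.9,0.6],"spin":0},{"slide":[-1,-0.9,0.7],"spin":0},{"slide":[-1,-0.9,0.7],"spin":0},{"slide":[-1,-0.9,0.7],"spin":0},{"slide":[-1,-0.9,0.5],"spin":0}])

```text
time_s: 1.95
tcp_pos: [0.4621, -0.4508, 0.1259]
ee_rot: [[-0.398, -0.917, -0.001], [-0.917, 0.398, 0.007], [-0.006, 0.004, -1.0]]
wrist_force: [0.9, -0.8, 0.5]
gripper_width: 0.457
```

```bash
python3 go.py -1 .480 -.412 .1 69
```

```text
t 1.95 tcp [ 0.4621 -0.4508  0.1259] pushyaw 66.56 F [ 0.9 -0.8  0.5] w 0.457 j [-30.  29.  -3.  -0. -58.   7.]
units [-1.7  -0.04  1.05] spin -0.31
```

Call:
servo_tool(deltas=[{"slide":[-0.8,0,0],"spin":-0.3},{"slide":[-0.7,0,0],"spin":0},{"slide":[0,0,0.8],"spin":0},{"slide":[0,0,0.8],"spin":0},{"slide":[0,0,0.8],"spin":0},{"slide":[0,0,0.7],"spin":0},{"slide":[0,0,0],"spin":0}])

```text
time_s: 2.65
tcp_pos: [0.4807, -0.4094, 0.0415]
ee_rot: [[-0.371, -0.929, -0.006], [-0.929, 0.371, 0.01], [-0.007, 0.009, -1.0]]
wrist_force: [-0.6, 0.7, -0.7]
gripper_width: 0.46
```

```bash
python3 go.py -1 .494 -.375 .022 69;python3 -c "
from h import *
cap('wrist','w1');cap('side','s1')"
```

```text
t 2.65 tcp [ 0.4807 -0.4094  0.0415] pushyaw 68.24 F [-0.6  0.7 -0.7] w 0.46 j [-26.  33. -10.  -1. -48.   5.]
units [-1.47  0.01  0.79] spin -0.10
```

View pics/w1.png

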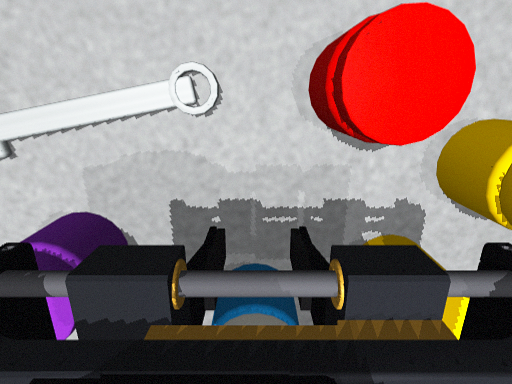

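View pics/s1.png

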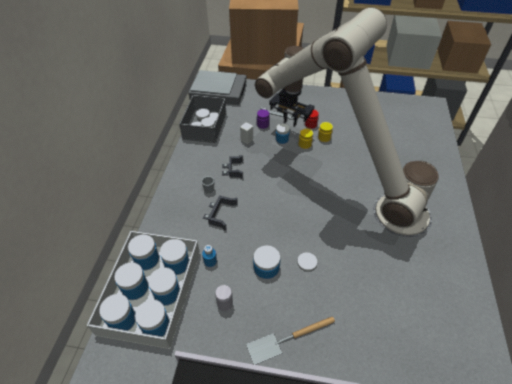

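The wrist view shows the blue jar centred between the fingers at about (258,290), with the purple and yellow jars clear of them. I'll lower the tool and push.

Call:
servo_tool(deltas=[{"slide":[0,0,0.6],"spin":-0.1},{"slide":[0,0,0.2],"spin":0},{"slide":[-0.5,0,0],"spin":0},{"slide":[-0.5,0,0],"spin":0},{"slide":[-0.5,0,0],"spin":0},{"slide":[-0.5,0,0],"spin":0},{"slide":[-0.5,0,0],"spin":0},{"slide":[-0.5,0,0],"spin":0},{"slide":[-0.5,0,0],"spin":0},{"slide":[-0.5,0,0],"spin":0}])

```text
time_s: 3.75
tcp_pos: [0.5232, -0.3107, 0.0276]
ee_rot: [[-0.357, -0.934, 0.005], [-0.934, 0.357, 0.003], [-0.005, -0.004, -1.0]]
wrist_force: [0.4, -0.1, -0.8]
gripper_width: 0.457
```

```bash
python3 go.py -1 .575 -.1644 .022 69
```

```text
t 3.75 tcp [ 0.5232 -0.3107  0.0276] pushyaw 69.11 F [ 0.4 -0.1 -0.8] w 0.457 j [-16.  32. -15.  -0. -43.  -5.]
units [-6.2   0.15  0.26] spin 0.01
```

Call:
servo_tool(deltas=[{"slide":[-0.5,0,0.15],"spin":0},{"slide":[-0.5,0.05,0.15],"spin":0},{"slide":[-0.5,0.05,0],"spin":0},{"slide":[-0.5,0.05,0],"spin":0},{"slide":[-0.5,0,0],"spin":0},{"slide":[-0.5,0,0],"spin":0},{"slide":[-0.5,0,0],"spin":0},{"slide":[-0.5,0,0],"spin":0},{"slide":[0,0,0],"spin":0}])

```text
time_s: 4.65
tcp_pos: [0.5591, -0.206, 0.0204]
ee_rot: [[-0.354, -0.935, 0.006], [-0.935, 0.354, 0.003], [-0.005, -0.005, -1.0]]
wrist_force: [0.2, 0.3, -1.2]
gripper_width: 0.458
```

```bash
python3 go.py -1 .575 -.1644 .022 69; python3 -c "
from h import *
cap('top','t2');cap('side','s2')"
```

```text
t 4.65 tcp [ 0.5591 -0.206   0.0204] pushyaw 69.24 F [ 0.2  0.3 -1.2] w 0.458 j [ -5.  31. -17.  -0. -41. -16.]
units [-1.78 -0.01 -0.06] spin 0.03
```

View pics/s2.png

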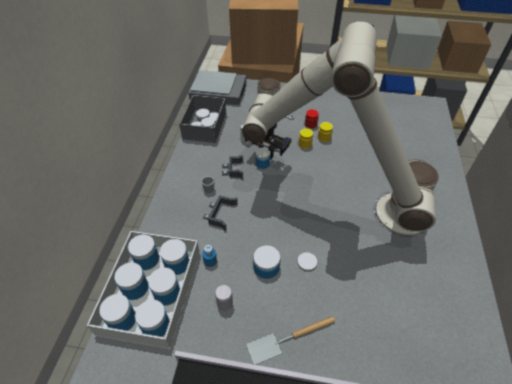

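View pics/t2.png

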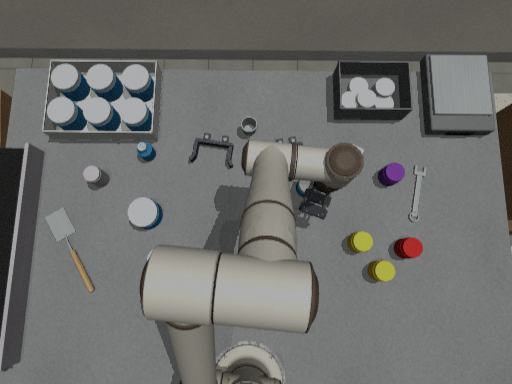

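Call:
servo_tool(deltas=[{"slide":[-0.5,0,0],"spin":0},{"slide":[-0.5,0,0],"spin":0},{"slide":[-0.5,0,0],"spin":0},{"slide":[-0.4,0,0],"spin":0},{"slide":[-0.1,0,0],"spin":0},{"slide":[0,0,0],"spin":0}])

```text
time_s: 5.35
tcp_pos: [0.5772, -0.157, 0.0202]
ee_rot: [[-0.357, -0.934, 0.004], [-0.934, 0.357, 0.003], [-0.004, -0.003, -1.0]]
wrist_force: [-0.5, -1.2, 0.2]
gripper_width: 0.461
```

```bash
python3 go.py -1 .575 -.1644 .022 69; python3 -c "
from h import *
cap('side','s3')"
```

```text
t 5.35 tcp [ 0.5772 -0.157   0.0202] pushyaw 69.09 F [-0.5 -1.2  0.2] w 0.461 j [  0.  32. -17.  -0. -41. -21.]
units [ 0.31 -0.02 -0.07] spin 0.01
```

Call:
servo_tool(deltas=[{"slide":[0.6,0,0],"spin":0},{"slide":[1,0,0],"spin":0},{"slide":[1,0,0],"spin":0},{"slide":[0,0,0],"spin":1},{"slide":[0,0,0],"spin":1},{"slide":[0,0,0],"spin":1},{"slide":[0,0,0],"spin":1},{"slide":[0,0,0],"spin":1},{"slide":[0,0,0],"spin":1},{"slide":[0,0,0],"spin":1}])

```text
time_s: 6.4
tcp_pos: [0.5474, -0.2305, 0.02]
ee_rot: [[-0.984, -0.177, 0.005], [-0.177, 0.984, 0.003], [-0.005, 0.003, -1.0]]
wrist_force: [-0.2, -0.7, -0.6]
gripper_width: 0.456
```

```bash
python3 go.py -1 .51 -.1486 .022 11.2; python3 -c "
from h import *
cap('side','s4');cap('top','t4')"
```

```text
t 6.4 tcp [ 0.5474 -0.2305  0.02  ] pushyaw 10.22 F [-0.2 -0.7 -0.6] w 0.456 j [ -7.  31. -17.  -0. -41. -72.]
units [ 0.89  3.49 -0.08] spin -0.12
```

View pics/s4.png

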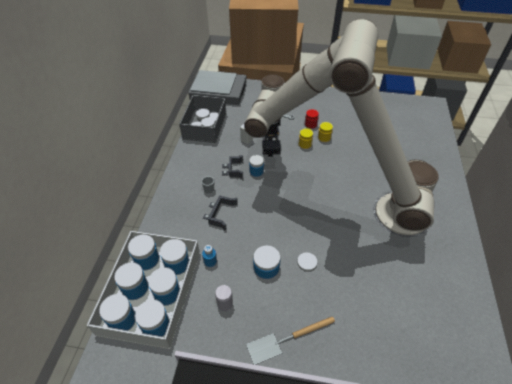

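View pics/t4.png

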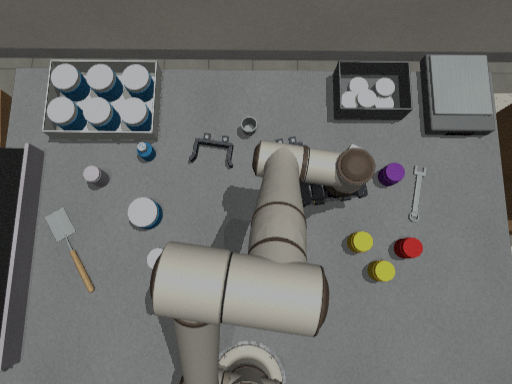

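```bash
cat > lid.py <<'E'
import sys
from h import *
# fit jar (body+lid silhouette) in an image: blue/white mask vs projected cylinder
from scipy.optimize import minimize
def fit(tag,R,p0,H=.07):
    d=load(tag); f=d['frame'].astype(int)
    blue=(f[...,2]-f[...,0]>25); white=(f.min(2)>135)
    g=(blue|white).astype(float)
    a=np.linspace(0,2*np.pi,48)
    c=proj(d,[*p0,.035])[0].astype(int); k=34; S=8
    y0,x0=max(c[1]-k,0),max(c[0]-k,0); g=g[y0:y0+2*k,x0:x0+2*k]
    def mk(p):
        P=np.vstack([np.c_[p[0]+R*np.cos(a),p[1]+R*np.sin(a),0*a+z] for z in(0,.05)]+[np.c_[p[0]+(R-.003)*np.cos(a),p[1]+(R-.003)*np.sin(a),0*a+H]])
        uv=(proj(d,P)-[x0,y0]+.5)*S
        m=np.zeros((2*k*S,2*k*S),np.uint8); cv2.fillConvexPoly(m,np.round(cv2.convexHull(uv.astype(np.float32))).astype(np.int32),255)
        return cv2.resize(m,(2*k,2*k),interpolation=cv2.INTER_AREA)/255.
    nl,lab=cv2.connectedComponents(g.astype(np.uint8)); 
    best=np.bincount(lab[(mk(p0)>.5)&(lab>0)]).argmax(); g=(lab==best).astype(float)
    r_=minimize(lambda p:np.abs(mk(p)-g).sum(),p0,method='Nelder-Mead',options=dict(initial_simplex=np.array(p0)+np.array([[0,0],[.01,0],[0,.01]]),xatol=1e-4,fatol=.05))
    return r_.x,r_.fun,g.sum()
if __name__=='__main__':
    t,R,x,y=sys.argv[1],*map(float,sys.argv[2:]); p,c,n=fit(t,R,(x,y)); print(t,np.round(p,4),'cost',round(c,1),'of',n)
E
for a in "top0 .046 .477 .318" "side0 .046 .477 .318" "top0 .031 .505 -.344" "side0 .031 .505 -.344" "s4 .031 .585 -.125"; do python3 lid.py $a; done
python3 - <<'E'
from h import *
im=cv2.imread('pics/s4.png'); cv2.imwrite('pics/s4z.png',cv2.resize(im[130:190,210:300],None,fx=7,fy=7,interpolation=2))
E
```

```text
top0 [0.4784 0.3192] cost 62.1 of 840.0
side0 [0.4783 0.3163] cost 91.5 of 710.0
top0 [ 0.5071 -0.3462] cost 52.5 of 419.0
side0 [ 0.5066 -0.3391] cost 142.5 of 114.0
s4 [ 0.5882 -0.1265] cost 52.3 of 252.0
```

View pics/s4z.png

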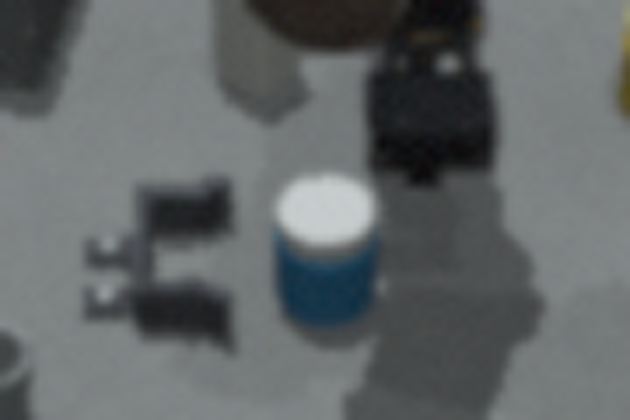

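The jar stands at (0.588,-0.1265), which matches what the TCP predicts. It is 7 mm left of the stop's axis, so I'll bring the cradle in on the axis to centre it.

Call:
servo_tool(deltas=[{"slide":[0.5,0,0],"spin":-0.12},{"slide":[0.5,0.2,0],"spin":0},{"slide":[0,0.8,0],"spin":0},{"slide":[0,0.8,0],"spin":0},{"slide":[0,0.8,0],"spin":0},{"slide":[0,0.8,0],"spin":0},{"slide":[0,0.3,0],"spin":0},{"slide":[0,0,0],"spin":0}])

```text
time_s: 7.3
tcp_pos: [0.4935, -0.1472, 0.0199]
ee_rot: [[-0.976, -0.218, 0.001], [-0.218, 0.976, 0.004], [-0.002, 0.004, -1.0]]
wrist_force: [0.6, 0.1, 0.5]
gripper_width: 0.458
```

```bash
python3 go.py -1 .52 -.1466 .021 11.2; python3 go.py -1 .627 -.1255 .021 11.2
```

```text
t 7.3 tcp [ 0.4935 -0.1472  0.0199] pushyaw 12.61 F [0.6 0.1 0.5] w 0.458 j [  1.  26. -29.  -0. -36. -78.]
units [-1.04 -0.21 -0.04] spin 0.18
t 7.3 tcp [ 0.4935 -0.1472  0.0199] pushyaw 12.61 F [0.6 0.1 0.5] w 0.458 j [  1.  26. -29.  -0. -36. -78.]
units [-5.4  -0.32 -0.03] spin 0.18
```

Call:
servo_tool(deltas=[{"slide":[0,-0.2,0],"spin":0.18},{"slide":[-0.5,0,0],"spin":0},{"slide":[-0.5,0,0],"spin":0},{"slide":[-0.5,0,0],"spin":0},{"slide":[-0.4,0,0],"spin":0},{"slide":[-0.4,0,0],"spin":0},{"slide":[-0.4,0,0],"spin":0},{"slide":[-0.4,0,0],"spin":0},{"slide":[-0.4,0,0],"spin":0},{"slide":[-0.4,0,0],"spin":0}])

```text
time_s: 8.3
tcp_pos: [0.5978, -0.1362, 0.0193]
ee_rot: [[-0.982, -0.19, -0.001], [-0.19, 0.982, 0.004], [0.001, 0.004, -1.0]]
wrist_force: [-0.9, 0.0, 0.5]
gripper_width: 0.463
```

```bash
python3 go.py -1 .627 -.1255 .021 11.2;python3 -c "
from h import *
cap('side','s5')
im=cv2.imread('pics/s5.png'); cv2.imwrite('pics/s5z.png',cv2.resize(im[130:190,210:300],None,fx=7,fy=7,interpolation=2))"
```

```text
t 8.3 tcp [ 0.5978 -0.1362  0.0193] pushyaw 10.97 F [-0.9  0.   0.5] w 0.463 j [  2.  33. -14.  -0. -43. -81.]
units [-1.23  0.2  -0.07] spin -0.03
```

View pics/s5z.png

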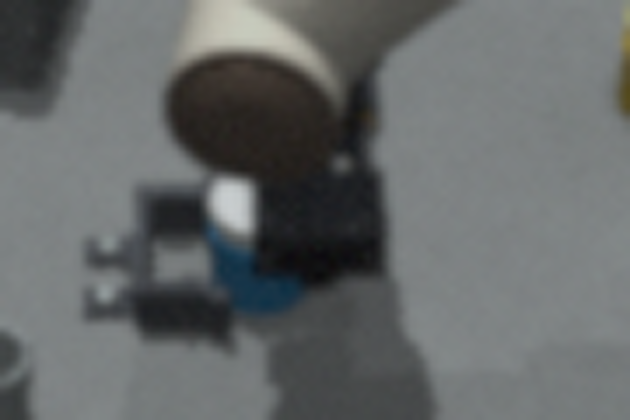

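The jar is entering the mouth. I'll finish slowly.

Call:
servo_tool(deltas=[{"slide":[-0.2,0.1,0],"spin":0},{"slide":[-0.2,0.1,0],"spin":0},{"slide":[-0.2,0,0],"spin":0},{"slide":[-0.2,0,0],"spin":0},{"slide":[-0.2,0,0],"spin":0}])

```text
time_s: 8.85
tcp_pos: [0.6193, -0.127, 0.0191]
ee_rot: [[-0.982, -0.191, -0.013], [-0.191, 0.982, 0.001], [0.012, 0.004, -1.0]]
wrist_force: [-11.2, -5.9, 9.2]
gripper_width: 0.464
```

```bash
python3 go.py -1 .627 -.1255 .021 11.2
```

```text
t 8.85 tcp [ 0.6193 -0.127   0.0191] pushyaw 10.99 F [-11.2  -5.9   9.2] w 0.464 j [  3.  34. -11.  -0. -45. -82.]
units [-0.31  0.   -0.08] spin -0.03
```

Call:
servo_tool(deltas=[{"slide":[-0.2,0,0],"spin":0},{"slide":[-0.2,0,0],"spin":0}])

```text
time_s: 9.05
tcp_pos: [0.6216, -0.1276, 0.0192]
ee_rot: [[-0.981, -0.189, -0.031], [-0.189, 0.982, -0.001], [0.031, 0.005, -1.0]]
wrist_force: [-8.1, -2.0, 6.1]
gripper_width: 0.459
```

```bash
python3 go.py -1 .627 -.1255 .021 11.2
```

```text
t 9.05 tcp [ 0.6216 -0.1276  0.0192] pushyaw 10.92 F [-8.1 -2.   6.1] w 0.459 j [  3.  35. -10.  -0. -47. -82.]
units [-0.23  0.04 -0.08] spin -0.03
```

```bash
python3 -c "
from h import *
cap('side','s6');cap('top','t6');cap('wrist','w6')
im=cv2.imread('pics/s6.png'); cv2.imwrite('pics/s6z.png',cv2.resize(im[130:190,210:300],None,fx=7,fy=7,interpolation=2))
print(sense()['wrist_force'])"
```

```text
[-6.79556396 -3.67182847  5.62985118]
```

View pics/s6z.png

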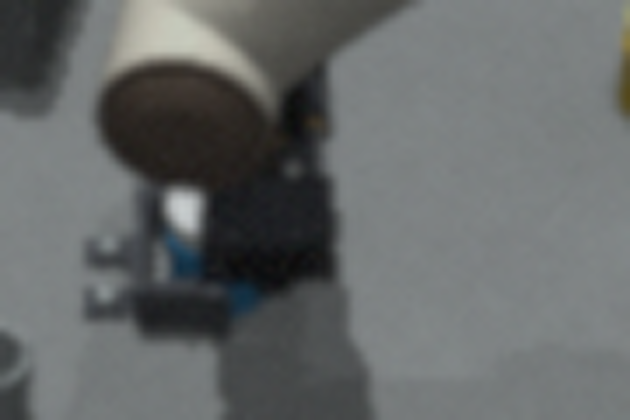

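View pics/w6.png

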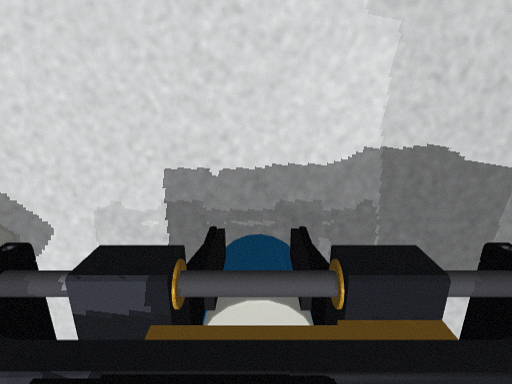

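Contact came about 5 mm before the expected home position, and there's some lateral and upward force too. I'll back off and look.

Call:
servo_tool(deltas=[{"slide":[0.3,0,0],"spin":0},{"slide":[1,0,0],"spin":0},{"slide":[1,0,0],"spin":0},{"slide":[1,0,0],"spin":0},{"slide":[0.5,0,0],"spin":0},{"slide":[0,0,0],"spin":0}])

```text
time_s: 9.8
tcp_pos: [0.5282, -0.1457, 0.022]
ee_rot: [[-0.982, -0.189, -0.02], [-0.189, 0.982, 0.0], [0.02, 0.004, -1.0]]
wrist_force: [0.2, -0.5, -0.3]
gripper_width: 0.461
```

```bash
python3 -c "
from h import *
cap('side','s7');cap('top','t7')
im=cv2.imread('pics/s7.png'); cv2.imwrite('pics/s7z.png',cv2.resize(im[130:190,210:300],None,fx=7,fy=7,interpolation=2))
im=cv2.imread('pics/t7.png'); cv2.imwrite('pics/t7z.png',cv2.resize(im[110:200,240:340],None,fx=6,fy=6,interpolation=2))
"; python3 lid.py s7 .031 .655 -.12;python3 go.py -1 .627 -.1255 .021 11.2
```

```text
s7 [ 0.6666 -0.1838] cost 149.7 of 128.0
t 9.9 tcp [ 0.5304 -0.1455  0.0222] pushyaw 10.95 F [-0.1  0.4 -0.2] w 0.461 j [  2.  28. -23.  -0. -40. -81.]
units [-3.95  0.05 -0.02] spin -0.03
```

View pics/s7z.png

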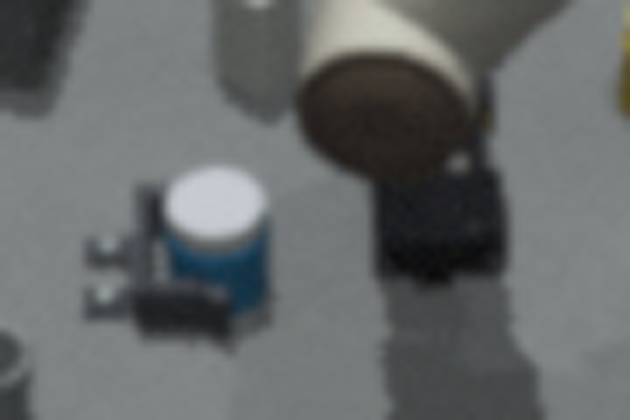

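View pics/t7z.png

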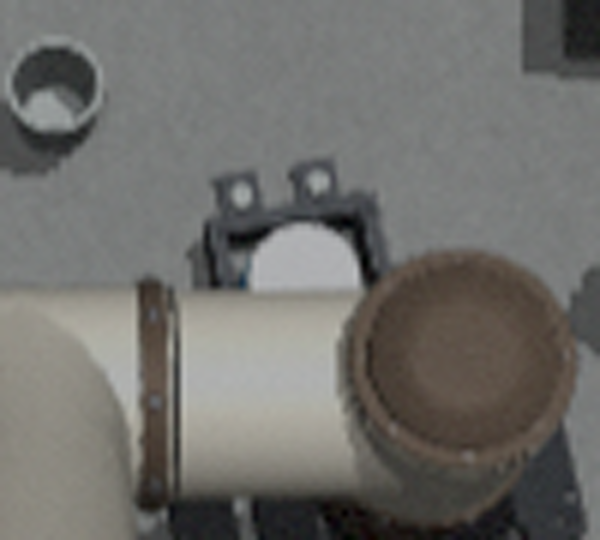

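```bash
python3 -c "
from h import *
d=load('s7'); print('side lid',ray(d,240.9-.5,159-.5,.07))
t=load('t7'); a=np.linspace(0,6.28,60)
# lid left edge right edge, top edge crop (247..362, 222)
print('top edge pt',ray(t,290.8-.5,147-.5,.07), 'width edges',ray(t,240+247/6-.5,110+280/6-.5,.07),ray(t,240+362/6-.5,110+280/6-.5,.07))
for p in[(.6596,-.119),(.650,-.119)]:
    print(p,proj(d,[*p,.07])+.5, [ (v.min(0).round(1),v.max(0).round(1)) for v in [proj(t,np.c_[p[0]+.0295*np.cos(a),p[1]+.0295*np.sin(a),0*a+.07])+.5]])
"

```

```text
side lid [ 0.65111818 -0.11727863  0.07      ]
top edge pt [ 0.68148621 -0.12130435  0.07      ] width edges [ 0.65074924 -0.09207127  0.07      ] [ 0.65149278 -0.14987863  0.07      ]
(0.6596, -0.119) [[238.94778477 158.4662621 ]] [(array([280.3, 144.6]), array([299.8, 163.4]))]
(0.65, -0.119) [[241.24967187 158.74023456]] [(array([280.3, 147.6]), array([299.9, 166.5]))]
```

The jar stopped about 8 mm short. My small sideways correction in the mouth probably pressed it against the left lip. I'll leave it there, bring the wide jar round, re-measure with a clear top view, then finish the narrow one.

Call:
servo_tool(deltas=[{"slide":[0,0,-1],"spin":0},{"slide":[0,0,-1],"spin":0},{"slide":[0,0,-1],"spin":-0.5},{"slide":[0,0.5,-1],"spin":-1},{"slide":[0,0.5,-1],"spin":-1},{"slide":[0,0.5,-1],"spin":-1},{"slide":[0,0,0],"spin":-1},{"slide":[0,0,0],"spin":-1},{"slide":[0,0,0],"spin":-1},{"slide":[0,0,0],"spin":-1}], gripper=79)

```text
time_s: 10.9
tcp_pos: [0.5325, -0.1065, 0.1814]
ee_rot: [[-0.281, -0.96, -0.0], [-0.96, 0.281, 0.0], [-0.0, 0.0, -1.0]]
wrist_force: [-0.8, 0.0, 0.2]
gripper_width: 0.691
```

```bash
python3 go.py 1 .437 .39 .13 -62.2; python3 -c "
from h import *
d=load('top0');print('spray',ray(d,92,173,.085))"
```

```text
t 10.9 tcp [ 0.5325 -0.1065  0.1814] pushyaw -106.34 F [-0.8  0.   0.2] w 0.691 j [  6.  16. -15.  -0. -59. -22.]
units [-17.98   9.25   2.06] spin -5.52
spray [0.58751308 0.46905295 0.085     ]
```

Call:
servo_tool(deltas=[{"slide":[-0.9,0.5,0],"spin":-1},{"slide":[-0.9,0.6,0],"spin":-1},{"slide":[-0.9,0.3,0],"spin":-1},{"slide":[-1,0,0],"spin":-1},{"slide":[-1,0,0],"spin":-1},{"slide":[-1,0,0],"spin":-0.5},{"slide":[-1,0,0],"spin":0},{"slide":[-1,0,0],"spin":0},{"slide":[-1,0,0],"spin":0},{"slide":[-1,0,0],"spin":0}])

```text
time_s: 11.9
tcp_pos: [0.447, 0.1376, 0.1839]
ee_rot: [[0.495, -0.869, 0.017], [-0.869, -0.495, 0.006], [0.004, -0.018, -1.0]]
wrist_force: [0.6, 0.2, 0.2]
gripper_width: 0.692
```

```bash
python3 go.py 1 .437 .39 .13 -62.2; python3 -c "
from h import *
cap('top','t8');cap('side','s8')
im=cv2.imread('pics/t8.png'); cv2.imwrite('pics/t8z.png',cv2.resize(im[120:190,250:330],None,fx=7,fy=7,interpolation=2))"
```

```text
t 11.9 tcp [0.447  0.1376 0.1839] pushyaw -60.31 F [0.6 0.2 0.2] w 0.692 j [ 37.   8. -25.   0. -56.  -8.]
units [-8.98 -4.62  2.21] spin 0.24
```

View pics/t8z.png

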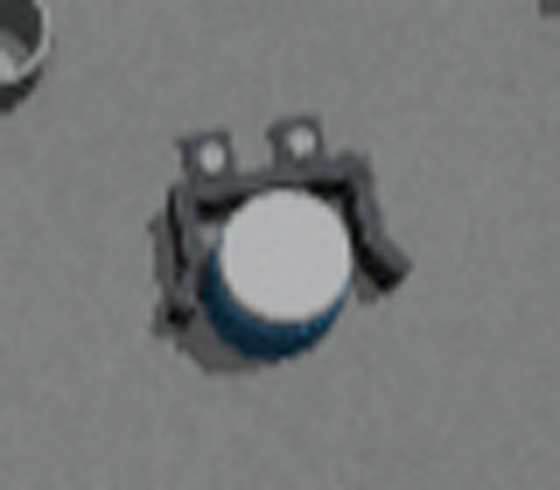

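```bash
python3 lid.py t8 .031 .652 -.12; python3 lid.py s8 .031 .652 -.12; python3 - <<'E'
from h import *
from fit import *
d=load('t8'); print('lidray',ray(d,290.36,156.2,.07))
im=d['frame'][...,::-1].copy()
k=7
cr=cv2.resize(im[120:190,250:330],None,fx=k,fy=k,interpolation=2)
def draw(P,col):
    uv=((proj(d,P)+.5-[250,120])*k); cv2.polylines(cr,[np.round(uv).astype(np.int32)],True,col,1)
p=(.6902,-.1133,.195);c,s=np.cos(p[2]),np.sin(p[2])
for q in quads(.07,.031): draw([(p[0]+c*x-s*y,p[1]+s*x+c*y,.036) for x,y in q],(0,255,0))
for q in quads(.07,.031): draw([(p[0]+c*x-s*y,p[1]+s*x+c*y,.0) for x,y in q],(0,128,255))
a=np.linspace(0,6.28,50)
J=(p[0]-.031*c,p[1]-.031*s)
draw(np.c_[J[0]+.0295*np.cos(a),J[1]+.0295*np.sin(a),0*a+.07],(0,0,255))
cv2.imwrite('pics/t8o.png',cr)
E
```

```text
t8 [ 0.6535 -0.1215] cost 49.4 of 361.0
s8 [ 0.6585 -0.1453] cost 158.9 of 126.0
lidray [ 0.65102117 -0.12131338  0.07      ]
```

View pics/t8o.png

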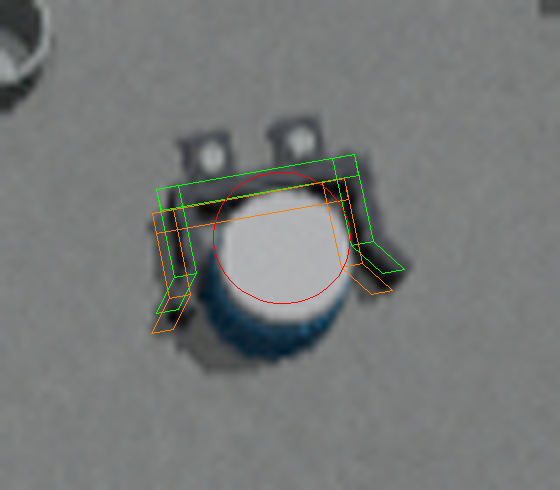

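The stop fit for the narrow one is biased by shadow: in the picture the real stop sits further right and slightly nearer. I'll refit with better contrast.

```bash
cat > ov.py <<'E'
from fit import *
import sys
def ov(tag,W,D,p,box,k,out,jar=None,rows=(0,.036)):
    d=load(tag); x0,y0,x1,y1=box
    cr=cv2.resize(d['frame'][y0:y1,x0:x1,::-1].copy(),None,fx=k,fy=k,interpolation=2)
    cr=np.clip((cr.astype(float)-20)*2,0,255).astype(np.uint8)
    raw=cr.copy()
    c,s=np.cos(p[2]),np.sin(p[2])
    def draw(P,col): cv2.polylines(cr,[np.round((proj(d,P)+.5-[x0,y0])*k).astype(np.int32)],True,col,1)
    for z,col in zip(rows,((0,128,255),(0,255,0))):
        for q in quads(W,D): draw([(p[0]+c*x-s*y,p[1]+s*x+c*y,z) for x,y in q],col)
    if jar:
        a=np.linspace(0,6.28,50); J=(p[0]+c*jar[1],p[1]+s*jar[1]); draw(np.c_[J[0]+jar[0]*np.cos(a),J[1]+jar[0]*np.sin(a),0*a+.07],(0,0,255))
    cv2.imwrite(out,np.hstack([raw,cr]))
E
python3 - <<'E'
from ov import *
ov('top0',.07,.031,(.688,-.1165,.195),(265,130,315,180),8,'pics/n1.png')
ov('top0',.1,.046,(.6985,.1185,-.15),(185,128,241,178),7,'pics/wd1.png')
E
```

```text
(no output)
```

View pics/n1.png

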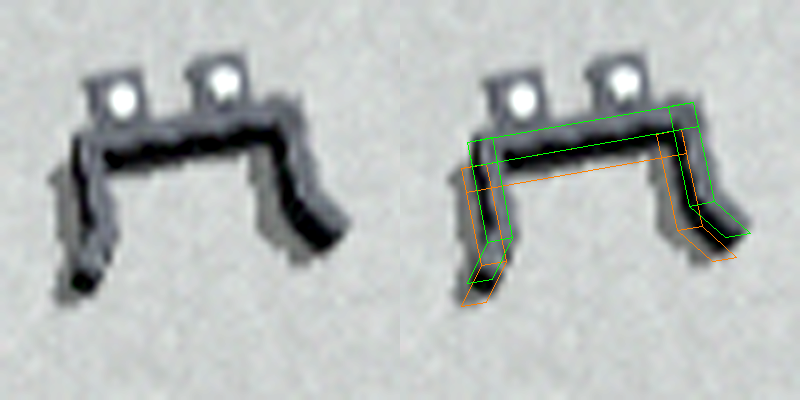

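View pics/wd1.png

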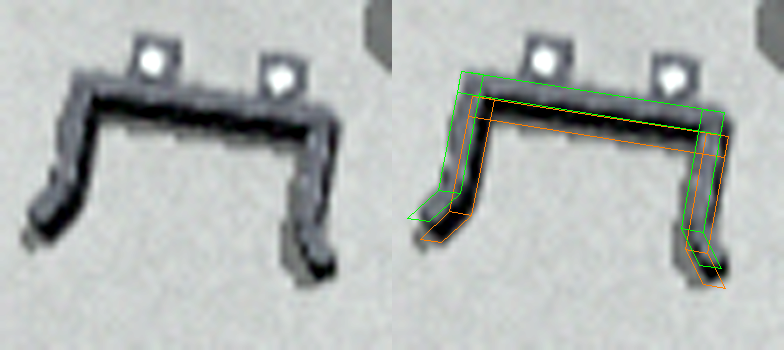

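```bash
cat > fit2.py <<'E'
from ov import *
f=load('top0')['frame']; f2=load('side0')['frame']
np.set_printoptions(linewidth=200)
print(f.mean(2)[150:154,270:305].round().astype(int))
print(f[147:151,282].tolist(), f[158,269:282].tolist())
for n,W,D,p0 in[('wide',.1,.046,(.6985,.1195,-.14)),('narrow',.07,.031,(.69,-.1165,.195))]:
  for cams in(['top0'],['side0'],['top0','side0']):
   for th in (78,):
    ds=[load(t) for t in cams]
    gs=[np.clip((th+8-d['frame'].mean(2))/16,0,1) for d in ds]
    rg=[region(d,p0,W,D) for d in ds]
    def cost(p): return sum(((cv2.GaussianBlur(mask(d,p,W,D),(0,0),.4)-g)**2*q).sum() for d,g,q in zip(ds,gs,rg))
    best=None
    for dx in(-.006,.003):
      for dy in(-.006,0.003):
        a=minimize(cost,np.array(p0)+[dx,dy,0],method='Nelder-Mead',options=dict(initial_simplex=np.array(p0)+[dx,dy,0]+np.array([[0,0,0],[.008,0,0],[0,.008,0],[0,0,.1]]),xatol=1e-4,fatol=.05))
        if best is None or a.fun<best.fun: best=a
    print(n,cams,th,np.round(best.x,4),round(best.fun,1))
    if len(cams)==1 and cams[0]=='top0':
        ov('top0',W,D,best.x,(185,128,241,178) if n=='wide' else (265,130,315,180),7,f'pics/f2_{n}.png')
E
python3 fit2.py
```

```text
[[124 125 103  88  24  74  76  78  35   3  26  30  37  43  39  50  64  64 102 100 105 104 109 111 108 125  77  80  80  34  34  76  78  80  99]
 [125 104  77  80  21  54  75  76  52  56  63  63  66  71 100 102 107 111 126 126 126 127 127 124 124 123  79  74  79  51  21  55  78  75  99]
 [120  77  78  80  38  26  79  78  92 103 107 109 111 112 129 125 126 127 127 127 129 126 123 124 126 123  75  80  80  49  20  36  76  76  92]
 [124 103  76  78  54  26  82  77 100 124 124 124 124 127 129 123 125 125 124 128 127 127 125 125 127 123 107  82  79  59  24  26  85  69  87]]
[[57, 57, 63], [36, 37, 34], [22, 22, 22], [37, 36, 38]] [[121, 125, 122], [121, 125, 124], [122, 124, 125], [81, 83, 82], [77, 77, 74], [77, 80, 80], [46, 46, 45], [45, 45, 49], [75, 76, 82], [78, 81, 88], [86, 88, 92], [122, 124, 123], [122, 123, 123]]
wide ['top0'] 78 [ 0.697   0.1178 -0.1479] 67.8
wide ['side0'] 78 [ 0.7011  0.1233 -0.1264] 12.3
wide ['top0', 'side0'] 78 [ 0.6989  0.1192 -0.1433] 120.4
narrow ['top0'] 78 [ 0.6908 -0.1159  0.1899] 47.5
narrow ['side0'] 78 [ 0.6916 -0.1139  0.1707] 17.4
narrow ['top0', 'side0'] 78 [ 0.691  -0.1145  0.1877] 69.8
```

```bash
python3 - <<'E'
from h import *
d=load('top0'); f=d['frame'].mean(2); np.set_printoptions(linewidth=220)
S=lambda P,p:(np.cos(p[2])*(P[0]-p[0])+np.sin(p[2])*(P[1]-p[1]), -np.sin(p[2])*(P[0]-p[0])+np.cos(p[2])*(P[1]-p[1]))
p=(.691,-.1155,.19)
for nm,u,v,z in[('L in top',278.2,152,.036),('L out bot',273.8,152,0),('R in bot',299,152,0),('R out top',304.15,152,.036)]:
    print(nm,np.round(S(ray(d,u,v,z),p),4))
print(f[140:160,280:294].round().astype(int))
print('wide');print(f[150:158,188:240].round().astype(int)); print(f[132:150,206:222].round().astype(int))
E
```

```text
L in top [-0.0115  0.0311]
L out bot [0.0009 0.0404]
R in bot [-0.0133 -0.0392]
R out top [-0.0258 -0.0484]
[[115  90  80 125 126 125 119 119 102  63  78 121 159 157]
 [148 133  78 114 125 126 124 123 117  70  76  86 144 133]
 [156 154  77  99 125 122 123 119 119  70  77  70 101  80]
 [156 134  76  96 126 126 123 112 108  74  77  79  64  62]
 [120  92  70  86 110 108 101  90  84  78  77  79  78  75]
 [ 68  72  74  78  84  81  73  76  74  76  76  82  82  71]
 [ 77  78  74  79  79  83  84  68  62  58  60  57  61  46]
 [ 80  70  59  56  54  61  64  51  26  26  19  15  27  22]
 [ 55  49  36  16  24  20  25  15  12  28  15   8  20  32]
 [ 26  25  22  19  24  27  24  32  39  45  53  64  59  65]
 [ 26  30  37  43  39  50  64  64 102 100 105 104 109 111]
 [ 63  63  66  71 100 102 107 111 126 126 126 127 127 124]
 [107 109 111 112 129 125 126 127 127 127 129 126 123 124]
 [124 124 124 127 129 123 125 125 124 128 127 127 125 125]
 [126 121 125 128 126 122 125 123 125 126 126 129 128 127]
 [123 124 128 128 123 121 122 120 126 122 128 127 127 126]
 [124 124 128 127 125 124 123 124 126 122 123 12
[... 2389 characters left out ...]
 122 126 126 121 120 123 114]
 [ 83  81  76  78  86  91  85  87 101 107 108 111 116 110 120 111]
 [ 82  80  83  79  78  79  77  77  81  78  80  89  95  90 103  95]
 [ 67  60  57  55  64  68  72  86  83  81  78  81  81  78  83  79]
 [ 16  18  20  23  36  35  45  62  60  63  58  61  67  70  83  84]
 [ 12  17  26  21  27  18  23  15  22  15  23  30  38  50  65  59]
 [ 59  47  51  37  28  26  20  19  15  26  19  28  24  24  23  17]
 [ 79  74  69  66  64  65  56  62  46  48  39  26  28  17  24  29]
 [104 108 107 109  75  81  82  80  73  75  64  59  62  62  50  47]
 [121 121 125 125 106 105 107 107 105 104 102  78  75  74  68  69]
 [121 123 120 119 120 121 121 123 120 123 123 107 104 100 102 103]]
```

```bash
python3 - <<'E'
from h import *
d=load('top0')
S=lambda P,p:(np.cos(p[2])*(P[0]-p[0])+np.sin(p[2])*(P[1]-p[1]), -np.sin(p[2])*(P[0]-p[0])+np.cos(p[2])*(P[1]-p[1]))
p=(.6917,-.1194,.19)
for nm,u,v,z in[('L in top',278.2,152,.036),('R out top',304.15,152,.036),('bk top',287,143.9,.036),('front top',287,147,.036),('front bot',287,149.7,0),('bk top280',280,144.7,.036),('bk top293',293,143,.036),('ft280',280,148.3,.036),('ft293',293,146.2,.036)]:
    print(nm,np.round(S(ray(d,u,v,z),p),4))
p=(.6985,.1195,-.145); print('wide')
for nm,u,v,z in[('L out top',192.8,150,.036),('L in bot',197.9,150,0),('R out bot',232.5,150,0),('bk top',214,140.3,.036),('ft',214,143.2,.036),('fb',214,146.4,0),('bk219',219,141,.036)]:
    print(nm,np.round(S(ray(d,u,v,z),p),4))
E
```

```text
L in top [-0.0115  0.0351]
R out top [-0.0257 -0.0445]
bk top [0.0095 0.003 ]
front top [-0.0004  0.005 ]
front bot [0.001  0.0011]
bk top280 [0.0108 0.0251]
bk top293 [ 0.009 -0.016]
ft280 [-0.0007  0.0273]
ft293 [-0.0012 -0.014 ]
wide
L out top [-0.0301  0.0565]
L in bot [-0.0177  0.0474]
R out bot [-0.0001 -0.0628]
bk top [ 0.0115 -0.0035]
ft [ 0.0021 -0.0052]
fb [ 0.0024 -0.0018]
bk219 [ 0.0117 -0.0194]
```

With the light and dark faces told apart, the corrected stops are narrow (0.6915,-0.1194) yaw 0.19 and wide (0.700,0.1165) yaw -0.145. The narrow jar really is 5 mm left of its axis, touching the lip corner. Now the wide jar.

Call:
servo_tool(deltas=[{"slide":[-1,-0.5,0],"spin":0.24},{"slide":[-1,-0.5,0],"spin":0},{"slide":[-1,-0.5,0],"spin":0},{"slide":[-1,-0.5,0],"spin":0},{"slide":[-1,-0.5,0],"spin":0},{"slide":[-1,-0.5,0],"spin":0},{"slide":[-1,-0.5,0.2],"spin":0},{"slide":[-1,-0.5,0.3],"spin":0},{"slide":[-0.8,-0.4,0.5],"spin":0},{"slide":[0,0,0.5],"spin":0}])

```text
time_s: 13.0
tcp_pos: [0.45, 0.402, 0.1517]
ee_rot: [[0.468, -0.883, 0.03], [-0.884, -0.468, 0.018], [-0.002, -0.035, -0.999]]
wrist_force: [0.8, -0.1, -0.1]
gripper_width: 0.691
```

```bash
python3 go.py 1 .441 .388 .02 -62.5
```

```text
t 13.0 tcp [0.45   0.402  0.1517] pushyaw -62.08 F [ 0.8 -0.1 -0.1] w 0.691 j [ 58.  22. -10.   1. -56. -30.]
units [0.34 0.77 5.24] spin 0.05
```

Call:
servo_tool(deltas=[{"slide":[0.1,0.4,0.3],"spin":0.05},{"slide":[0,0.3,0.6],"spin":0},{"slide":[0,0,0.6],"spin":0},{"slide":[0,0,0.6],"spin":0},{"slide":[0,0,0.6],"spin":0},{"slide":[0,0,0.6],"spin":0},{"slide":[0,0,0.5],"spin":0},{"slide":[0,0,0],"spin":0}])

```text
time_s: 13.8
tcp_pos: [0.4421, 0.3904, 0.0481]
ee_rot: [[0.459, -0.888, 0.028], [-0.889, -0.458, 0.016], [-0.001, -0.032, -0.999]]
wrist_force: [-1.0, -0.2, -0.1]
gripper_width: 0.696
```

```bash
python3 go.py 1 .441 .388 .02 -62.5;  python3 -c "
from h import *
print(np.round(sense()['ee_rot'],3).tolist())
cap('side','s9')"
```

```text
t 13.8 tcp [0.4421 0.3904 0.0481] pushyaw -62.69 F [-1.  -0.2 -0.1] w 0.696 j [ 58.  28. -19.   1. -42. -31.]
units [0.07 0.12 1.12] spin -0.02
[[0.459, -0.888, 0.028], [-0.889, -0.458, 0.016], [-0.001, -0.032, -0.999]]
```

View pics/s9.png

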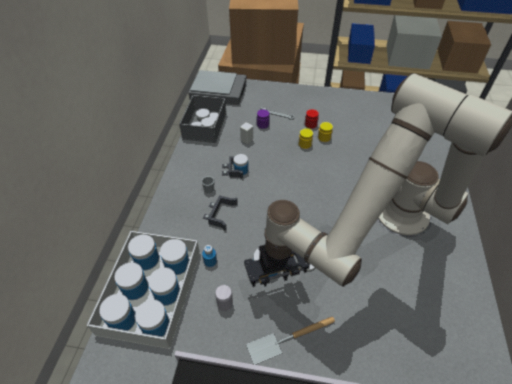

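Call:
servo_tool(deltas=[{"slide":[0,0.1,0.6],"spin":0},{"slide":[0,0,0.5],"spin":0},{"slide":[0.5,0,0],"spin":0},{"slide":[0.5,0,0],"spin":0},{"slide":[0.5,0,0],"spin":0},{"slide":[0.5,0,0],"spin":0},{"slide":[0.5,0,0],"spin":0},{"slide":[0.5,0,0],"spin":0},{"slide":[0.5,0,0],"spin":0}])

```text
time_s: 14.75
tcp_pos: [0.4876, 0.3096, 0.0252]
ee_rot: [[0.46, -0.887, 0.036], [-0.888, -0.459, 0.026], [-0.006, -0.044, -0.999]]
wrist_force: [-0.3, 0.3, -0.7]
gripper_width: 0.69
```

```bash
python3 go.py 1 .5528 .1744 .02 -62.5;  python3 -c "
from h import *
print(np.round(sense()['ee_rot'],3).tolist())
cap('side','s10')"
```

```text
t 14.75 tcp [0.4876 0.3096 0.0252] pushyaw -62.61 F [-0.3  0.3 -0.7] w 0.69 j [ 49.  29. -22.   1. -37. -22.]
units [6.   0.18 0.16] spin -0.01
[[0.46, -0.887, 0.036], [-0.888, -0.459, 0.026], [-0.006, -0.044, -0.999]]
```

View pics/s10.png

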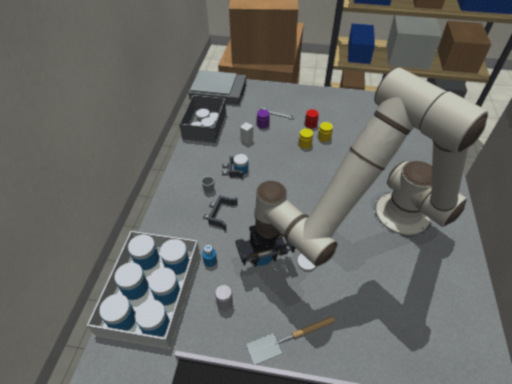

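```bash
python3 -c "
from h import *
d=load('s10'); print(proj(d,[[.508,.270,.0],[.508,.27,.07],[.478,.318,0],[.4876,.3096,.025]]))
cap('top','t10');cap('wrist','w10')
im=cv2.imread('pics/s10.png'); a=cv2.resize(im[210:290,220:320],(500,400),interpolation=2)
im=cv2.imread('pics/t10.png'); b=cv2.resize(im[150:290,100:240],(300,300),interpolation=2)
b=np.vstack([b,np.zeros((100,300,3),np.uint8)]); cv2.imwrite('pics/c10.png',np.hstack([a,b]))
"
```

```text
[[259.53773846 253.23917936]
 [259.6557113  242.29086116]
 [265.86930974 266.3243488 ]
 [263.59582499 260.0580659 ]]
```

View pics/c10.png

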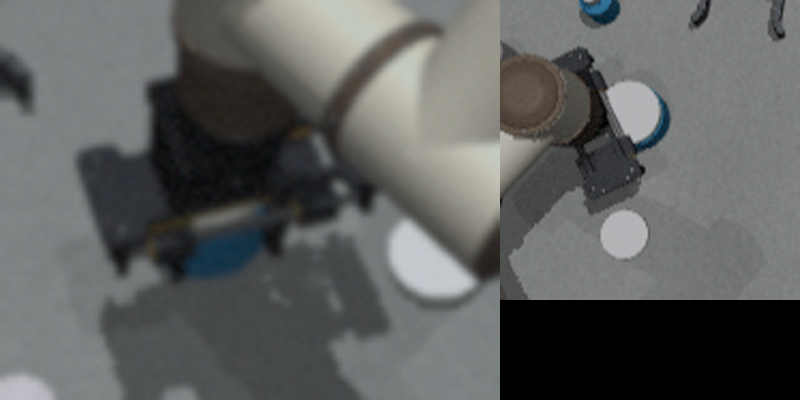

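View pics/w10.png

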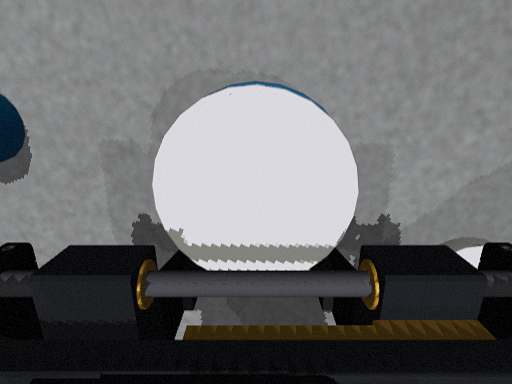

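The jar is in front of the cradle and centred (lid centre about (255,180) in the wrist view). I'll keep pushing.

Call:
servo_tool(deltas=[{"slide":[0.5,0.05,0.1],"spin":0},{"slide":[0.5,0.05,0.1],"spin":0},{"slide":[0.5,0.05,0],"spin":0},{"slide":[0.5,0,0],"spin":0},{"slide":[0.5,0,0],"spin":0},{"slide":[0.5,0,0],"spin":0},{"slide":[0.5,0,0],"spin":0},{"slide":[0.5,0,0],"spin":0},{"slide":[0.5,0,0],"spin":0},{"slide":[0.4,0,0],"spin":0}])

```text
time_s: 15.9
tcp_pos: [0.5472, 0.1955, 0.0216]
ee_rot: [[0.463, -0.885, 0.043], [-0.886, -0.462, 0.032], [-0.009, -0.053, -0.999]]
wrist_force: [-1.6, 2.9, 3.8]
gripper_width: 0.693
```

```bash
python3 go.py 1 .5528 .1744 .02 -62.5
```

```text
t 15.9 tcp [0.5472 0.1955 0.0216] pushyaw -62.39 F [-1.6  2.9  3.8] w 0.693 j [ 36.  29. -22.  -0. -36.  -8.]
units [0.85 0.2  0.05] spin 0.01
```

Call:
servo_tool(deltas=[{"slide":[0.4,0.05,0],"spin":0},{"slide":[0.4,0,0],"spin":0},{"slide":[0,0,0],"spin":0}])

```text
time_s: 16.2
tcp_pos: [0.5569, 0.1742, 0.0213]
ee_rot: [[0.462, -0.886, 0.044], [-0.887, -0.461, 0.032], [-0.009, -0.054, -0.999]]
wrist_force: [1.0, 0.4, 1.0]
gripper_width: 0.686
```

```bash
python3 go.py 1 .5528 .1744 .02 -62.5
```

```text
t 16.2 tcp [0.5569 0.1742 0.0213] pushyaw -62.48 F [1.  0.4 1. ] w 0.686 j [ 33.  29. -21.  -0. -36.  -5.]
units [-0.08  0.14  0.05] spin 0.00
```

Call:
servo_tool(deltas=[{"slide":[-0.5,0,0],"spin":0},{"slide":[-1,0,0],"spin":0},{"slide":[-1,0,0],"spin":0},{"slide":[-0.6,0,0],"spin":0},{"slide":[0,0,0],"spin":0}])

```text
time_s: 16.7
tcp_pos: [0.5149, 0.2423, 0.0178]
ee_rot: [[0.459, -0.888, 0.033], [-0.888, -0.459, 0.024], [-0.006, -0.041, -0.999]]
wrist_force: [-0.6, 0.0, -0.3]
gripper_width: 0.69
```

```bash
python3 go.py 1 .50 .1455 .02 -8.3; python3 -c "
from h import *
cap('side','s11');cap('top','t11');cap('wrist','w11')
a=cv2.imread('pics/s11.png')[130:310,160:360];b=cv2.imread('pics/t11.png')[120:300,110:310]
cv2.imwrite('pics/c11.png',cv2.resize(np.hstack([a,b]),(800,360),interpolation=2))"; python3 lid.py t11 .046 .573 .135;python3 lid.py s11 .046 .573 .135
```

```text
t 16.7 tcp [0.5149 0.2423 0.0178] pushyaw -62.66 F [-0.6  0.  -0.3] w 0.69 j [ 42.  29. -23.   0. -36. -15.]
units [ 3.16  2.3  -0.2 ] spin -6.79
t11 [0.5761 0.1352] cost 50.3 of 775.0
s11 [0.5997 0.107 ] cost 421.5 of 207.0
```

View pics/c11.png

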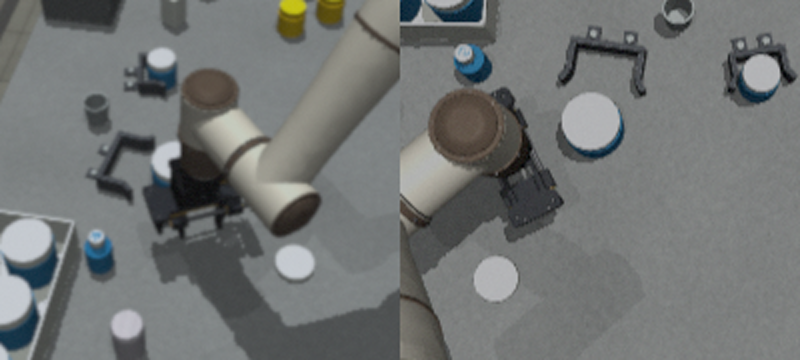

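Call:
servo_tool(deltas=[{"slide":[-0.5,0,0],"spin":-1},{"slide":[-0.5,0,0],"spin":-1},{"slide":[0,0,0],"spin":-1},{"slide":[0,0,0],"spin":-1},{"slide":[0,0,0],"spin":-1},{"slide":[0,0,0],"spin":-1},{"slide":[0,0,0],"spin":-0.7},{"slide":[-0.5,0,0],"spin":0},{"slide":[0,0,0],"spin":0}])

```text
time_s: 17.75
tcp_pos: [0.49, 0.2567, 0.0157]
ee_rot: [[0.99, -0.135, 0.029], [-0.136, -0.991, 0.018], [0.026, -0.022, -0.999]]
wrist_force: [0.7, 0.3, -0.1]
gripper_width: 0.691
```

```bash
python3 go.py 1 .48 .1493 .02 -8.3;  python3 -c "
from h import *
print(np.round(sense()['ee_rot'],3).tolist())"
```

```text
t 17.75 tcp [0.49   0.2567 0.0157] pushyaw -7.8 F [ 0.7  0.3 -0.1] w 0.691 j [ 45.  28. -25.   1. -35.  37.]
units [ 0.19  4.31 -0.26] spin 0.06
[[0.99, -0.135, 0.029], [-0.136, -0.991, 0.018], [0.026, -0.022, -0.999]]
```

Call:
servo_tool(deltas=[{"slide":[0,0.5,-0.2],"spin":0.06},{"slide":[0,0.8,0],"spin":0},{"slide":[0,0.8,0],"spin":0},{"slide":[0,0.8,0],"spin":0},{"slide":[0,0.8,0],"spin":0},{"slide":[0,0.4,0],"spin":0},{"slide":[0,0,0],"spin":0}])

```text
time_s: 18.45
tcp_pos: [0.4711, 0.1431, 0.0189]
ee_rot: [[0.988, -0.153, 0.027], [-0.153, -0.988, 0.017], [0.024, -0.021, -0.999]]
wrist_force: [0.4, -0.0, 0.5]
gripper_width: 0.689
```

```bash
python3 go.py 1 .4974 .1467 .02 -8.3;  python3 -c "
from h import *
print(np.round(sense()['ee_rot'],3).tolist());cap('wrist','w12');cap('top','t12')"
```

```text
t 18.45 tcp [0.4711 0.1431 0.0189] pushyaw -8.82 F [ 0.4 -0.   0.5] w 0.689 j [ 36.  24. -33.   0. -31.  45.]
units [ 1.02 -0.3  -0.01] spin -0.06
[[0.988, -0.153, 0.027], [-0.153, -0.988, 0.017], [0.024, -0.021, -0.999]]
```

View pics/w12.png

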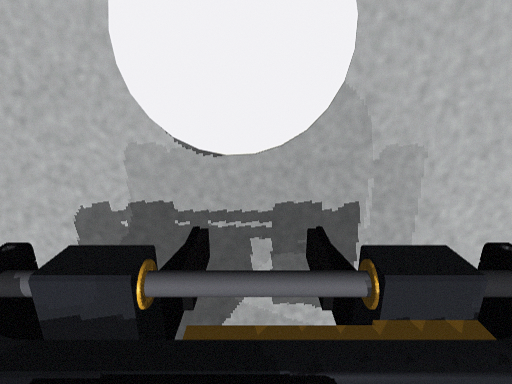

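Call:
servo_tool(deltas=[{"slide":[0.2,-0.3,0],"spin":-0.06},{"slide":[0.4,0,0],"spin":0},{"slide":[0.4,0,0],"spin":0},{"slide":[0.4,0,0],"spin":0},{"slide":[0.2,0,0],"spin":0}])

```text
time_s: 19.05
tcp_pos: [0.5179, 0.15, 0.0206]
ee_rot: [[0.99, -0.137, 0.031], [-0.138, -0.99, 0.019], [0.028, -0.023, -0.999]]
wrist_force: [0.5, -1.3, 0.1]
gripper_width: 0.691
```

```bash
python3 go.py 1 .6105 .1296 .02 -8.3
```

```text
t 19.05 tcp [0.5179 0.15   0.0206] pushyaw -7.94 F [ 0.5 -1.3  0.1] w 0.691 j [ 33.  27. -27.   0. -34.  49.]
units [3.78 0.3  0.12] spin 0.04
```

Call:
servo_tool(deltas=[{"slide":[0,0.25,0],"spin":0.04},{"slide":[0,0,0],"spin":0}])

```text
time_s: 19.25
tcp_pos: [0.5179, 0.1432, 0.02]
ee_rot: [[0.989, -0.145, 0.031], [-0.145, -0.989, 0.019], [0.028, -0.023, -0.999]]
wrist_force: [-1.0, -0.0, -0.2]
gripper_width: 0.69
```

```bash
python3 go.py 1 .6105 .1296 .02 -8.3
```

```text
t 19.25 tcp [0.5179 0.1432 0.02  ] pushyaw -8.35 F [-1.  -0.  -0.2] w 0.69 j [ 33.  27. -27.   0. -34.  49.]
units [3.74 0.   0.1 ] spin -0.01
```

On the axis. I'll push 3 units, then check.

Call:
servo_tool(deltas=[{"slide":[0.4,0,0],"spin":0},{"slide":[0.4,0,0.03],"spin":0},{"slide":[0.4,0,0.03],"spin":0},{"slide":[0.4,0,0],"spin":0},{"slide":[0.4,0,0],"spin":0},{"slide":[0.3,0,0],"spin":0},{"slide":[0.3,0,0],"spin":0}])

```text
time_s: 19.95
tcp_pos: [0.5837, 0.1315, 0.0193]
ee_rot: [[0.989, -0.145, 0.023], [-0.146, -0.989, 0.016], [0.021, -0.02, -1.0]]
wrist_force: [-2.9, 0.7, 1.5]
gripper_width: 0.69
```

```bash
python3 go.py 1 .6105 .1296 .02 -8.3; python3 -c "
from h import *
cap('wrist','w13');cap('top','t13')
b=cv2.imread('pics/t13.png')[110:210,150:270]
cv2.imwrite('pics/c13.png',cv2.resize(b,None,fx=5,fy=5,interpolation=2))"; python3 lid.py t13 .046 .63 .126
```

```text
t 19.95 tcp [0.5837 0.1315 0.0193] pushyaw -8.37 F [-2.9  0.7  1.5] w 0.69 j [ 28.  31. -18.  -0. -39.  54.]
units [ 1.07 -0.08 -0.  ] spin -0.01
t13 [ 0.6669 -0.0365] cost 87.0 of 87.0
```

View pics/c13.png

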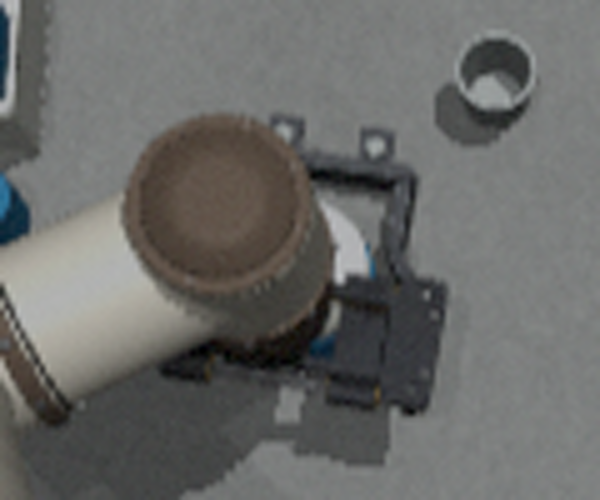

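View pics/w13.png

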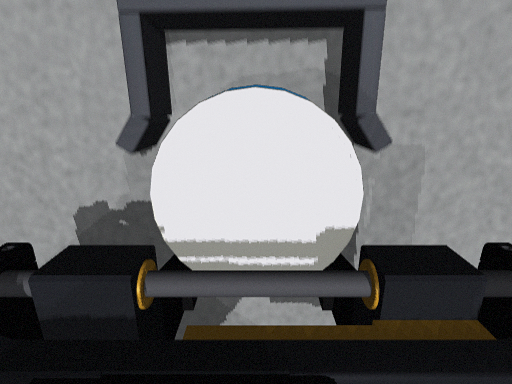

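In the wrist view the jar (centre column 257) lines up with the mouth (lips at 118 and 390, centre 254). I'll finish slowly.

Call:
servo_tool(deltas=[{"slide":[0.25,0,0],"spin":0},{"slide":[0.25,0,0],"spin":0},{"slide":[0.2,0,0],"spin":0},{"slide":[0.2,0,0],"spin":0}])

```text
time_s: 20.45
tcp_pos: [0.6073, 0.128, 0.0194]
ee_rot: [[0.989, -0.145, 0.024], [-0.146, -0.989, 0.017], [0.021, -0.02, -1.0]]
wrist_force: [-2.3, 0.6, 0.3]
gripper_width: 0.691
```

```bash
python3 go.py 1 .6105 .1296 .02 -8.3; python3 -c "
from h import *
cap('wrist','w14')"
```

```text
t 20.45 tcp [0.6073 0.128  0.0194] pushyaw -8.37 F [-2.3  0.6  0.3] w 0.691 j [ 27.  33. -14.  -0. -41.  55.]
units [ 0.12 -0.08 -0.02] spin -0.01
```

View pics/w14.png

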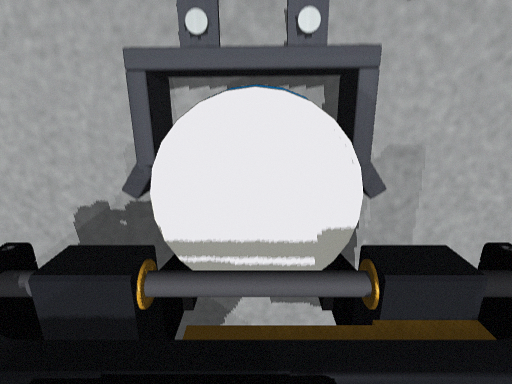

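Call:
servo_tool(deltas=[{"slide":[0.15,0,0],"spin":0},{"slide":[0.15,0,0],"spin":0}])

```text
time_s: 20.7
tcp_pos: [0.6144, 0.1268, 0.0193]
ee_rot: [[0.989, -0.145, 0.021], [-0.146, -0.989, 0.016], [0.018, -0.019, -1.0]]
wrist_force: [-11.2, 6.3, 8.2]
gripper_width: 0.693
```

```bash
python3 go.py 1 .6105 .1296 .02 -8.3
```

```text
t 20.7 tcp [0.6144 0.1268 0.0193] pushyaw -8.39 F [-11.2   6.3   8.2] w 0.693 j [ 26.  33. -13.  -0. -42.  56.]
units [-0.17 -0.09 -0.03] spin -0.01
```

Call:
servo_tool(deltas=[{"slide":[0.15,0,0],"spin":0}])

```text
time_s: 20.8
tcp_pos: [0.6145, 0.1266, 0.0193]
ee_rot: [[0.989, -0.145, 0.013], [-0.146, -0.989, 0.015], [0.011, -0.017, -1.0]]
wrist_force: [-17.1, 8.7, 12.7]
gripper_width: 0.69
```

Call:
servo_tool(deltas=[{"slide":[0.15,0,0],"spin":0}])

```text
time_s: 20.9
tcp_pos: [0.6143, 0.1267, 0.0194]
ee_rot: [[0.989, -0.145, 0.005], [-0.145, -0.989, 0.015], [0.003, -0.015, -1.0]]
wrist_force: [-13.5, 5.4, 8.7]
gripper_width: 0.694
```

```bash
python3 go.py 1 .6105 .1296 .02 -8.3; python3 -c "
from h import *
cap('wrist','w15')"
```

```text
t 20.9 tcp [0.6143 0.1267 0.0194] pushyaw -8.33 F [-13.5   5.4   8.7] w 0.694 j [ 26.  34. -12.  -1. -43.  56.]
units [-0.17 -0.09 -0.02] spin -0.00
```

View pics/w15.png

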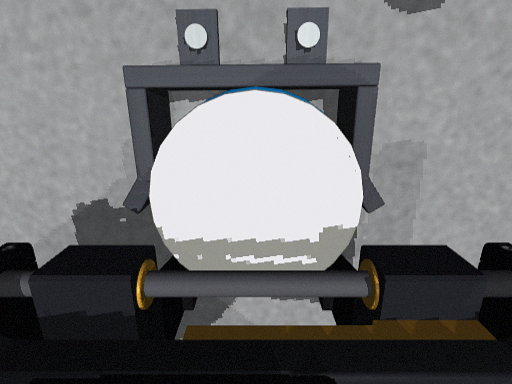

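The force climbed to 17 N while the TCP stayed put, and the blue body meets the back wall in the wrist view, so the wide jar is home. Back off and go to the narrow jar, this time pushing with tool +x so the wrist camera looks ahead.

Call:
servo_tool(deltas=[{"slide":[-0.2,0,0],"spin":0},{"slide":[-0.8,0,0],"spin":0},{"slide":[-1,0,0],"spin":0},{"slide":[-1,0,0],"spin":0},{"slide":[-0.5,0,-0.8],"spin":0},{"slide":[0,0,-1],"spin":0},{"slide":[0,0,-1],"spin":-0.5},{"slide":[0,0.5,-1],"spin":-1},{"slide":[0,1,-0.5],"spin":-0.9},{"slide":[0,1,0],"spin":0}], gripper=138)

```text
time_s: 21.95
tcp_pos: [0.5384, 0.0796, 0.1338]
ee_rot: [[0.977, 0.213, 0.029], [0.212, -0.977, 0.021], [0.032, -0.014, -0.999]]
wrist_force: [0.5, 0.9, -0.3]
gripper_width: 0.459
```

```bash
python3 go.py 1 .544 -.1478 .12 10.9
```

```text
t 21.95 tcp [0.5384 0.0796 0.1338] pushyaw 12.26 F [ 0.5  0.9 -0.3] w 0.459 j [ 25.  18. -19.  -1. -51.  77.]
units [-1.73  8.94  0.37] spin 0.17
```

Call:
servo_tool(deltas=[{"slide":[-0.5,1,0],"spin":0.17},{"slide":[-0.5,1,0],"spin":0},{"slide":[-0.4,1,0],"spin":0},{"slide":[-0.3,1,0],"spin":0},{"slide":[0,1,0],"spin":0},{"slide":[0,1,0],"spin":0},{"slide":[0,1,0],"spin":0},{"slide":[0,0.8,0],"spin":0},{"slide":[0,0.5,0],"spin":0},{"slide":[0,0,0],"spin":0}])

```text
time_s: 22.95
tcp_pos: [0.5471, -0.144, 0.1368]
ee_rot: [[0.98, 0.189, 0.06], [0.188, -0.982, 0.021], [0.063, -0.009, -0.998]]
wrist_force: [-0.1, -0.4, -0.8]
gripper_width: 0.454
```

```bash
python3 go.py 1 .544 -.1478 .02 10.9
```

```text
t 22.95 tcp [ 0.5471 -0.144   0.1368] pushyaw 10.85 F [-0.1 -0.4 -0.8] w 0.454 j [  1.  19. -17.  -1. -51. 101.]
units [-0.44  0.17  4.65] spin -0.01
```

Call:
servo_tool(deltas=[{"slide":[-0.3,0.1,0.7],"spin":0},{"slide":[-0.1,0.05,0.7],"spin":0},{"slide":[0,0,0.7],"spin":0},{"slide":[0,0,0.7],"spin":0},{"slide":[0,0,0.7],"spin":0},{"slide":[0,0,0.6],"spin":0},{"slide":[0,0,0.3],"spin":0},{"slide":[0,0,0],"spin":0}])

```text
time_s: 23.75
tcp_pos: [0.5487, -0.1425, 0.0257]
ee_rot: [[0.978, 0.194, 0.07], [0.194, -0.981, 0.021], [0.073, -0.007, -0.997]]
wrist_force: [0.1, 0.3, 0.3]
gripper_width: 0.461
```

```bash
python3 go.py 1 .6285 -.1315 .018 10.9; python3 -c "
from h import *
print(np.round(sense()['ee_rot'],3).tolist())
cap('wrist','w16')"
```

```text
t 23.75 tcp [ 0.5487 -0.1425  0.0257] pushyaw 11.19 F [0.1 0.3 0.3] w 0.461 j [  1.  28. -23.  -2. -35. 102.]
units [3.19 0.19 0.54] spin 0.04
[[0.978, 0.194, 0.07], [0.194, -0.981, 0.021], [0.073, -0.007, -0.997]]
```

View pics/w16.png

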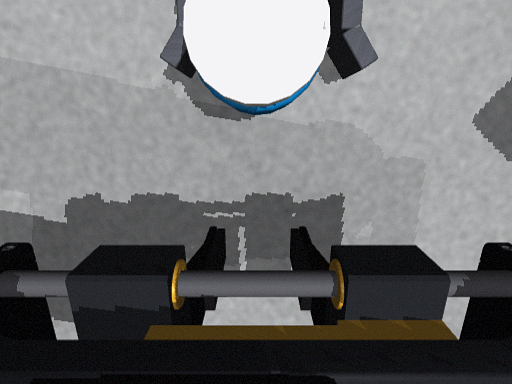

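In the wrist view the lips (162 to 377) centre on column 269. The fingers sit at column 258 and the jar at 256. I'll shift right about 6 mm and push.

Call:
servo_tool(deltas=[{"slide":[0,0.25,0.2],"spin":0.04},{"slide":[0.3,0,0.1],"spin":0},{"slide":[0.3,0,0.05],"spin":0},{"slide":[0.3,0,0.05],"spin":0},{"slide":[0,0,0],"spin":0}])

```text
time_s: 24.3
tcp_pos: [0.578, -0.1445, 0.0206]
ee_rot: [[0.979, 0.19, 0.078], [0.189, -0.982, 0.02], [0.081, -0.005, -0.997]]
wrist_force: [0.3, -0.4, 0.5]
gripper_width: 0.456
```

```bash
python3 go.py 1 .6285 -.1315 .018 10.9; python3 -c "
from h import *
cap('wrist','w17')"
```

```text
t 24.3 tcp [ 0.578  -0.1445  0.0206] pushyaw 10.9 F [ 0.3 -0.4  0.5] w 0.456 j [  1.  30. -20.  -2. -36. 101.]
units [ 2.07 -0.13  0.27] spin 0.00
```

View pics/w17.png

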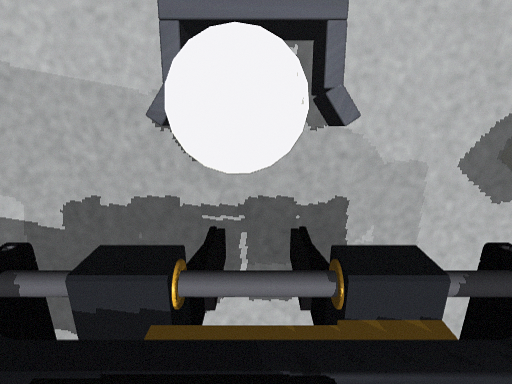

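Call:
servo_tool(deltas=[{"slide":[0.3,0,0.06],"spin":0},{"slide":[0.3,-0.03,0.06],"spin":0},{"slide":[0.3,-0.03,0.05],"spin":0},{"slide":[0.2,0,0.04],"spin":0}])

```text
time_s: 24.75
tcp_pos: [0.6059, -0.1372, 0.0174]
ee_rot: [[0.979, 0.189, 0.077], [0.188, -0.982, 0.02], [0.08, -0.005, -0.997]]
wrist_force: [-0.4, 0.1, 0.3]
gripper_width: 0.458
```

```bash
python3 go.py 1 .6285 -.1315 .018 10.9; python3 -c "
from h import *
cap('wrist','w18')"
```

```text
t 24.75 tcp [ 0.6059 -0.1372  0.0174] pushyaw 10.87 F [-0.4  0.1  0.3] w 0.458 j [  2.  32. -16.  -2. -38. 101.]
units [ 0.93 -0.05  0.05] spin -0.00
```

View pics/w18.png

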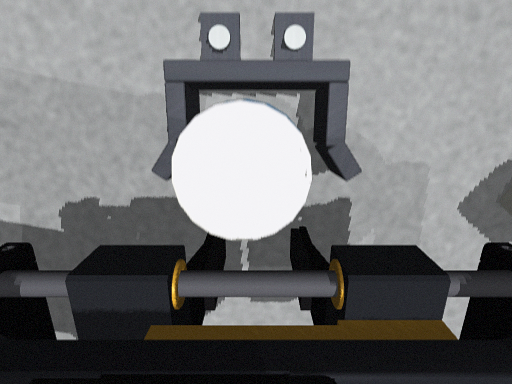

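The fingers are now centred on the stop (256 against 258). The left finger will nudge the jar right and forward.

Call:
servo_tool(deltas=[{"slide":[0.2,0,0.02],"spin":0},{"slide":[0.2,0,0.02],"spin":0},{"slide":[0.2,0,0.02],"spin":0},{"slide":[0.2,0,0.02],"spin":0}])

```text
time_s: 25.2
tcp_pos: [0.6261, -0.1331, 0.0164]
ee_rot: [[0.979, 0.189, 0.074], [0.188, -0.982, 0.02], [0.077, -0.006, -0.997]]
wrist_force: [-1.8, 0.1, 0.6]
gripper_width: 0.458
```

```bash
python3 go.py 1 .6285 -.1315 .018 10.9; python3 -c "
from h import *
cap('wrist','w19')"
```

```text
t 25.2 tcp [ 0.6261 -0.1331  0.0164] pushyaw 10.87 F [-1.8  0.1  0.6] w 0.458 j [  2.  34. -13.  -2. -39. 100.]
units [ 0.11 -0.04 -0.06] spin -0.00
```

View pics/w19.png

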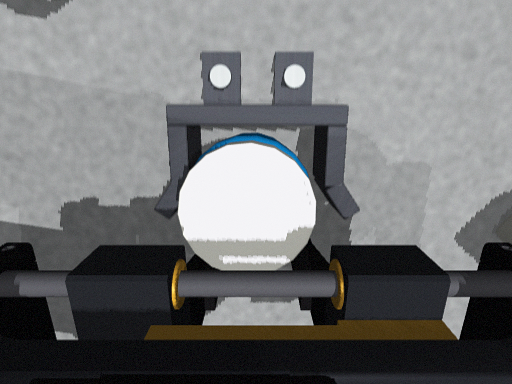

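Call:
servo_tool(deltas=[{"slide":[0.15,0,0],"spin":0},{"slide":[0.15,0,0],"spin":0}])

```text
time_s: 25.45
tcp_pos: [0.6313, -0.1317, 0.0161]
ee_rot: [[0.98, 0.189, 0.067], [0.188, -0.982, 0.02], [0.07, -0.007, -0.998]]
wrist_force: [-9.1, -0.9, 5.0]
gripper_width: 0.458
```

```bash
python3 go.py 1 .6285 -.1315 .018 10.9
```

```text
t 25.45 tcp [ 0.6313 -0.1317  0.0161] pushyaw 10.87 F [-9.1 -0.9  5. ] w 0.458 j [  2.  34. -12.  -2. -40. 100.]
units [-0.1  -0.03 -0.08] spin -0.00
```

Call:
servo_tool(deltas=[{"slide":[0.15,0,0],"spin":0}])

```text
time_s: 25.55
tcp_pos: [0.6313, -0.1313, 0.0156]
ee_rot: [[0.98, 0.189, 0.058], [0.188, -0.982, 0.02], [0.061, -0.009, -0.998]]
wrist_force: [-8.6, -0.9, 4.4]
gripper_width: 0.46
```

```bash
python3 go.py 1 .6285 -.1315 .018 10.9; python3 -c "
from h import *
cap('wrist','w20')"
```

```text
t 25.55 tcp [ 0.6313 -0.1313  0.0156] pushyaw 10.86 F [-8.6 -0.9  4.4] w 0.46 j [  2.  34. -12.  -2. -41. 100.]
units [-0.11 -0.01 -0.1 ] spin -0.01
```

View pics/w20.png

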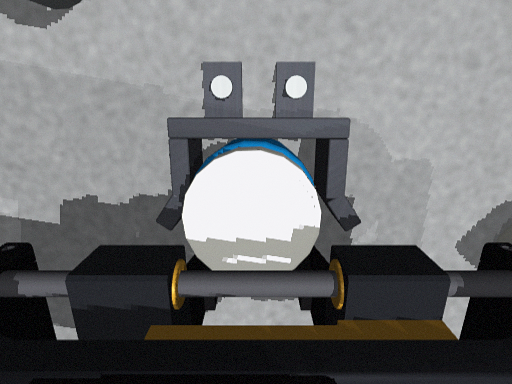

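The TCP stalled at x = 0.6313 with about 9 N, and the blue body touches the back wall. I'll back off, lift away and verify both jars.

Call:
servo_tool(deltas=[{"slide":[-0.2,0,0],"spin":0},{"slide":[-0.8,0,0],"spin":0},{"slide":[-1,0,0],"spin":0},{"slide":[-1,0,0],"spin":0},{"slide":[-1,0,-0.5],"spin":0},{"slide":[-1,0,-1],"spin":0},{"slide":[-0.5,0,-1],"spin":0},{"slide":[0,0,-1],"spin":0},{"slide":[0,0,-1],"spin":0},{"slide":[0,0,-1],"spin":0}])

```text
time_s: 26.6
tcp_pos: [0.4855, -0.1609, 0.1461]
ee_rot: [[0.98, 0.188, 0.069], [0.187, -0.982, 0.02], [0.071, -0.007, -0.997]]
wrist_force: [0.2, -0.4, -0.6]
gripper_width: 0.461
```

Call:
servo_tool(deltas=[{"slide":[-0.5,1,-0.5],"spin":0},{"slide":[-0.5,1,0],"spin":0},{"slide":[-0.5,1,0],"spin":0},{"slide":[-0.3,1,0],"spin":0},{"slide":[-0.3,1,0],"spin":0},{"slide":[-0.3,1,0],"spin":0},{"slide":[0,1,0],"spin":0},{"slide":[0,1,0],"spin":0},{"slide":[0,0.5,0],"spin":0},{"slide":[0,0,0],"spin":0}])

```text
time_s: 27.6
tcp_pos: [0.4748, -0.3919, 0.1651]
ee_rot: [[0.976, 0.19, 0.104], [0.19, -0.982, 0.01], [0.104, 0.01, -0.994]]
wrist_force: [-0.3, -0.1, 0.4]
gripper_width: 0.462
```

```bash
python3 -c "
from h import *
cap('top','t21');cap('side','s21')
from ov import *
ov('t21',.07,.031,(.6915,-.1194,.19),(260,125,325,185),6,'pics/n21.png',(.0295,-.031))
ov('t21',.1,.046,(.700,.1165,-.145),(180,125,245,185),6,'pics/w21z.png',(.0445,-.046))
a=cv2.imread('pics/n21.png');b=cv2.imread('pics/w21z.png');cv2.imwrite('pics/f21.png',cv2.resize(np.vstack([a,b]),(620,570)))
print(sense()['time_s'],sense()['tcp_pos'])
"; python3 lid.py t21 .031 .66 -.125; python3 lid.py t21 .046 .6545 .123;python3 lid.py s21 .031 .66 -.125; python3 lid.py s21 .046 .6545 .123
```

```text
27.7 [ 0.47439061 -0.39024168  0.16505773]
t21 [ 0.6634 -0.1233] cost 52.6 of 359.0
t21 [0.6562 0.1205] cost 65.5 of 755.0
s21 [ 0.6742 -0.1802] cost 157.3 of 121.0
s21 [0.6567 0.1179] cost 102.9 of 556.0
```

View pics/f21.png

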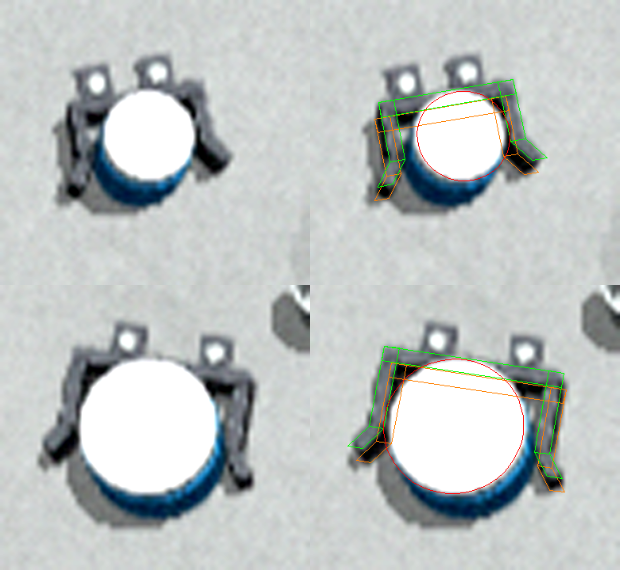

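View pics/t21.png

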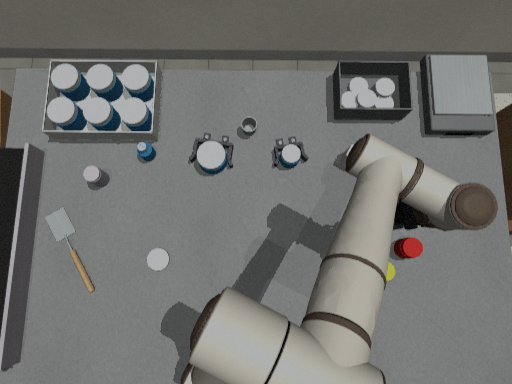

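View pics/s21.png

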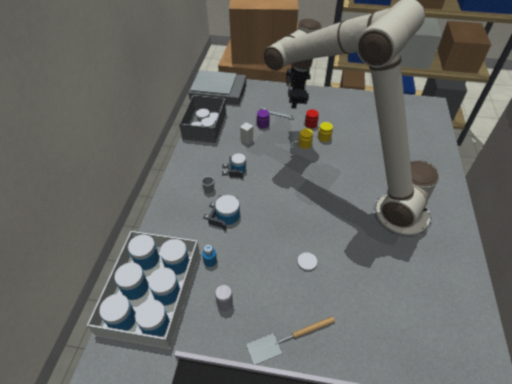

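Both lids match the predicted home circles: narrow 0.6634 against 0.661, wide 0.656 against 0.6545. The bystanders look unmoved, so I'll hand it in.

```bash
python3 -c "
from h import *
a=load('side0')['frame'].astype(int);b=load('s21')['frame'].astype(int)
for n,(x,y) in dict(sq=(247,133),purple=(263,118),red=(312,118),cup=(208,185),rb=(209,255),can=(224,297),lid=(307,262),wr=(282,114)).items(): print(n,np.abs(a-b)[y-8:y+9,x-8:x+9].mean().round(1))
s=sense();print(s['wrist_force'],s['joint_velocities'])
print(r.finish_job())"
```

```text
sq 2.7
purple 2.4
red 5.5
cup 2.2
rb 2.6
can 3.2
lid 4.2
wr 3.9
[-0.09928712  1.45269856 -1.2260742 ] [ 0.9321405  -0.86168638 -0.97821676 -0.0929469  -0.25156411 -0.09962977]
the job is handed in; nothing more can be done
None
```

Both jars are pushed fully home and standing, and I handed the job in at about 28 s of the 72 s allowed. I pushed each with two fingertips, first onto its stop's axis and then straight in.

- **Narrow jar:** the first push stalled about 8 mm short, against the left lip, because shadow had biased my fit of the stop by about 4–6 mm. I re-measured the stop and pushed the jar home after the wide one. It stopped firmly at about 9 N.
- **Wide jar:** it went in on the first push and stopped firmly at up to 17 N.
- **Position check:** in the last top view the narrow jar is at (0.663, -0.123) against a computed home of (0.661, -0.125). The wide jar is at (0.656, 0.121) against (0.6545, 0.123). Both agree within about 3 mm, close to the 2 mm camera calibration.
- **Side-view check:** it agreed for the wide jar within about 5 mm. The side-view fit for the narrow jar failed, with a poor match to the image, so I ignored it.
- **Everything else:** six of the listed bystanders, plus the purple and red look-alikes, looked unchanged between the first and last side views. I checked the spatula and the yellow look-alikes only by eye, and one yellow jar was partly hidden in the last top view. The gripper was clear of everything at hand-in.

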